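Load, set and stir the chestnut warmer

ROBOT

A 6-joint arm with a two-finger parallel gripper is mounted at the origin on the work surface. World frame = base frame: x ahead of the robot, y to its left, z up, the work surface at z = 0. Lengths are in m, angles in rad, forces in N, time in s.
With the tool pointing down it reaches from about 0.35 to 0.85 m from the base axis. Payload 8.1 kg.
Tool frame: the origin (TCP) lies at the very end of the fingers, on their centre line; the grasp point (between the pads) lies 19 mm behind it; z points along the fingers, y is the line along which they close (so a half turn about z gives the same grasp; the last joint's range is limited). The gripper opens to 93 mm and grips with 3 to 60 N. Pads are 15 mm wide; open, the fingers measure 128 mm over their backs; the gripper's body (75 mm by 188 mm) begins 65 mm behind the grasp point.
Start: joints at [-1.274, 0.13, 1.488, -0, 1.523, -0.085], TCP at [0.224, -0.557, 0.219] pointing down, gripper open.
Joint ranges: [-2.96, 2.96], [-0.89, 2.26], [0.02, 2.5], [-1.34, 4.48], [0, 2.73], [-2.66, 2.66]. Speed limits (rad/s): [2.39, 2.39, 2.79, 3.14, 3.14, 3.14].

INTERFACE

Orientations are given as a rotation vector (axis times angle).
In Python, from plant import read_state, eyes, workorder gives the robot as it stands. The module is installed in compiled form; this text tells all that it offers.
- The arm moves only by the tool play_rows, never from a script. Its argument "targets" is one flat list of numbers, 4 for each row, row after row: the shift along the tool's x, y, z in cm, then the turn about the tool's z in degrees. In form: [dx, dy, dz, roll, dx, dy, dz, roll, ...]. A call has 1 to 8 rows; each row is the pose to reach, as a shift and turn from the pose commanded when the call began, along the tool's axes at that moment; what a row does not reach only later rows make up. A row lasts 1/12 s, in which the tool goes at most 41.7 mm and 7.16 degrees, less where a joint would pass 70% of its speed; a pose out of reach is approached as far as the arm can. A call with a gripper value outside its range is refused whole. "grip" is the finger opening in cm, from 0 to 9.3, set as the call begins (left out, the last holds). The fingers move at their own pace and stop on an object; "grip_force" is the grip in N (left out, the last holds). Time passes only in rows, so rows that repeat a pose let the fingers close. It gives the time, the measured TCP pose, the force, the opening and the grip force at its end, in the units of the state.
- read_state(): the state, without advancing time (a new reading comes with each control period).
- eyes.read_camera(name): name is "scene" or "top" or "wrist"; returns a dict with "image" (384x512x3 uint8, red, green, blue), "vfov" (degrees; the focal length in pixels is half the picture's height over the tangent of half this angle, whatever the lens; pixels are square), "cx", "cy" (the principal point, pixels), "cam_to_world" (4x4, takes a point from camera to world coordinates); the wrist camera has in their place "T_tool_cam" (4x4, takes a point from camera to tool coordinates, whose origin is the TCP and whose axes are the flange's). Camera axes: x right, y up, looking along -z (the intrinsics and any distortion apply to the point x, -y, -z); pixel columns grow to the right and rows downward; lengths in m; the calibration is good to about 2 mm. A picture is of the moment at which its call begins: read the wrist's pose just before it. There is no depth.
- workorder.close_job(): hands the job in; it is judged then, once.
The state is a dict: "t": time; "q": joint angles; "dq": joint speeds; "joint_torque": joint torques, N m; "tool_pos": TCP position; "orientation": TCP orientation; "force": force on the tool from outside, world axes, zero at the start; "wrist_torque": the same for the moment, N m; "opening": finger opening in m; "gripper_force": force on a finger pad.
Only numpy, scipy, OpenCV 4.12 (cv2) and the standard library are available. Lean on these libraries where they do the work, as an engineer would, in place of code of your own. Each camera call takes 0.05 s, during which the arm holds its last target. There are 200 camera calls.

TASK

Put all the chestnuts from the porcelain dishes into the pot of the warmer, then pull the dial out, turn it clockwise to the orange dot and push it fully back in. After that take the bamboo spoon, stir the chestnuts clockwise (seen from above) for two to three full turns, the bowl of the spoon low down and going right round the pot's middle so that the chestnuts keep moving, and put the spoon back upright in its holder. Keep all chestnuts in the pot, and leave the dishes and the other tea things standing where they are.

Things in the scene. Friction and masses are not known exactly. Their poses are not given: they have to be found in the camera images.
- nut0: one of up to six brown chestnuts (absent ones read None): rigid, squat and round, 34 mm across (that width from 9 to 18 mm above its underside, 26 mm across at the foot), 29 mm high, about 20 g, glossy; origin at the centre of its flat underside, z towards its blunt top. Starts standing in one of the dishes, 30 mm off the dish's middle along the dish's x
- nut1: one of up to six brown chestnuts (absent ones read None): rigid, squat and round, 34 mm across (that width from 9 to 18 mm above its underside, 26 mm across at the foot), 29 mm high, about 20 g, glossy; origin at the centre of its flat underside, z towards its blunt top. Starts standing in one of the dishes, 30 mm off the dish's middle along the dish's x
- nut2: one of up to six brown chestnuts (absent ones read None): rigid, squat and round, 34 mm across (that width from 9 to 18 mm above its underside, 26 mm across at the foot), 29 mm high, about 20 g, glossy; origin at the centre of its flat underside, z towards its blunt top. Starts standing in one of the dishes, 30 mm off the dish's middle along the dish's x
- nut3: one of up to six brown chestnuts (absent ones read None): rigid, squat and round, 34 mm across (that width from 9 to 18 mm above its underside, 26 mm across at the foot), 29 mm high, about 20 g, glossy; origin at the centre of its flat underside, z towards its blunt top. Starts standing in one of the dishes, 30 mm off the dish's middle along the dish's x
- nut4: one of up to six brown chestnuts (absent ones read None): rigid, squat and round, 34 mm across (that width from 9 to 18 mm above its underside, 26 mm across at the foot), 29 mm high, about 20 g, glossy; origin at the centre of its flat underside, z towards its blunt top. Starts standing in one of the dishes, 30 mm off the dish's middle along the dish's x
- nut5: one of up to six brown chestnuts (absent ones read None): rigid, squat and round, 34 mm across (that width from 9 to 18 mm above its underside, 26 mm across at the foot), 29 mm high, about 20 g, glossy; origin at the centre of its flat underside, z towards its blunt top. Starts standing in one of the dishes, 30 mm off the dish's middle along the dish's x
- dish0: one of three loose white porcelain dipping dishes in a row: open rectangle 130 (x) by 80 (y) mm, 12 mm high, walls and floor 5 mm, about 250 g; origin centre of underside, so its floor is at z = 5 mm. Holds none, one or two chestnuts
- dish1: one of three loose white porcelain dipping dishes in a row: open rectangle 130 (x) by 80 (y) mm, 12 mm high, walls and floor 5 mm, about 250 g; origin centre of underside, so its floor is at z = 5 mm. Holds none, one or two chestnuts
- dish2: one of three loose white porcelain dipping dishes in a row: open rectangle 130 (x) by 80 (y) mm, 12 mm high, walls and floor 5 mm, about 250 g; origin centre of underside, so its floor is at z = 5 mm. Holds none, one or two chestnuts
- warmer: electric chestnut warmer, fixed: black base plate 180 (x) by 310 (y) mm, top 30 mm above the table; the white pot stands on it at its (0, +62) mm and the dial at its (0, -100) mm; origin centre of underside
- pot_in (a point): centre of the round pot's inner floor, 36 mm above the table. Axes as the warmer's: -x is the pot's near side (robot side), +y its left. Pot fixed, glazed and slippery, 172 mm across outside, walls 4 mm, inside radius 72 mm at the floor, 80 mm from 13 mm up; rim 54 mm above this point. Stir with the spoon's foot about 48 mm from this axis; much closer in, a chestnut can wedge between spoon and wall
- dial_grip (a point): on the dial's axis, 14 mm below the top of its grip bar and 64 mm above the table when the dial is in. The bar is 50 mm long (this frame's x; orange pointer at its +x end), 16 mm wide (y), 30 mm tall, on a 54 mm steel disc
- dial_pull (a joint): how far the dial is pulled straight up out of its base, m: 0 in, 0.012 fully out. Friction about 3 N, stays where it is left
- dial_turn (a joint): turn of the dial, rad, growing clockwise seen from above: 0 pointing at the white dot (start), 1.2 at the orange dot, stop at 1.9. While the dial is in at 0 a pin between two lugs locks it; pulled out 7 mm or more it turns freely (0.03 N m) and can be pushed in again away from 0
- holder: upright teak spoon holder, fixed: 38 (x) by 48 (y) by 85 mm high on a 70 by 90 mm foot, with an open slot 26 (x) by 36 (y) mm from the top down to its floor; origin centre of underside
- holder_in (a point): the middle of the bottom plane of the holder's slot, 8 mm above the table (its floor); the slot opens 85 mm above the table; axes as the holder's
- spoon: slim bamboo spoon, 190 mm long, 50 g, standing loosely (leaning up to about 0.15 rad) in the holder, bowl down; origin at the foot of the bowl, z up along the handle. Bowl: a slim blade 26 mm wide (y), 16 mm thick (x), with round ends, from the foot to 96 mm above it. Then a grip 16 by 16 mm from 105 to 190 mm above the foot, best held about 165 mm above the foot
- strainer: bystander, loose: stainless strainer scoop, bowl 72 mm across and 20 mm high, handle lying 140 mm out along its -x; origin under the bowl's centre
- lid_rest: bystander, loose: round celadon lid rest 96 mm across, 12 mm high; origin centre of underside
- pot_lid: bystander, loose: celadon teapot lid 72 mm across, 33 mm high with its ball, lying on the lid rest; origin centre of underside
- teapot: bystander, loose: celadon teapot without its lid, 124 mm across, 85 mm high, spout towards its -y; origin centre of underside
- teacup: bystander, loose: white teacup, 64 mm across, 50 mm high; origin centre of underside
- tea_jar: bystander, loose: amber tea jar with dark cap, 72 mm across, 110 mm high; origin centre of underside
Mind the look-alikes: they are no part of the job. What is shaped like the nut1 but turquoise is not meant.

How it is judged:
On the way, in this order (a step that is already met when the one before it is completed fails the run):
1. every chestnut lies in the pot, let go (horizontal distance between each of nut0, nut1, nut2, nut3, nut4, nut5 and pot_in below 0.08 m and z of nut0 in the frame of pot_in between -0.01 and 0.06 m and z of nut1 in the frame of pot_in between -0.01 and 0.06 m and z of nut2 in the frame of pot_in between -0.01 and 0.06 m and z of nut3 in the frame of pot_in between -0.01 and 0.06 m and z of nut4 in the frame of pot_in between -0.01 and 0.06 m and z of nut5 in the frame of pot_in between -0.01 and 0.06 m and linear speed of each of nut0, nut1, nut2, nut3, nut4, nut5 below 0.05 m/s), for 0.2 s.
2. the dial is pulled out (value of joint dial_pull above 0.007 m and value of joint dial_turn below 0.4 rad), for 0.1 s.
3. the pulled-out dial is turned to the orange dot (value of joint dial_pull above 0.005 m and value of joint dial_turn between 1 and 1.4 rad), for 0.1 s.
4. the dial is pushed back in at the orange dot (value of joint dial_pull below 0.002 m and value of joint dial_turn between 1 and 1.4 rad), for 0.2 s.
5. stirring clockwise: the spoon's foot, low in the pot, passes its near side while chestnuts move (x of spoon in the frame of pot_in below -0.025 m and y of spoon in the frame of pot_in between -0.025 and 0.025 m and horizontal distance between spoon and pot_in below 0.08 m and z of spoon in the frame of pot_in between -0.01 and 0.025 m and angle between spoon's own z axis and vertical below 0.7 rad and ((linear speed of nut0 above 0.008 m/s and horizontal distance between nut0 and pot_in below 0.085 m) or (linear speed of nut1 above 0.008 m/s and horizontal distance between nut1 and pot_in below 0.085 m) or (linear speed of nut2 above 0.008 m/s and horizontal distance between nut2 and pot_in below 0.085 m) or (linear speed of nut3 above 0.008 m/s and horizontal distance between nut3 and pot_in below 0.085 m) or (linear speed of nut4 above 0.008 m/s and horizontal distance between nut4 and pot_in below 0.085 m) or (linear speed of nut5 above 0.008 m/s and horizontal distance between nut5 and pot_in below 0.085 m))), for 0.02 s.
6. stirring clockwise: the spoon's foot, low in the pot, passes its left side while chestnuts move (y of spoon in the frame of pot_in above 0.025 m and x of spoon in the frame of pot_in between -0.025 and 0.025 m and horizontal distance between spoon and pot_in below 0.08 m and z of spoon in the frame of pot_in between -0.01 and 0.025 m and angle between spoon's own z axis and vertical below 0.7 rad and ((linear speed of nut0 above 0.008 m/s and horizontal distance between nut0 and pot_in below 0.085 m) or (linear speed of nut1 above 0.008 m/s and horizontal distance between nut1 and pot_in below 0.085 m) or (linear speed of nut2 above 0.008 m/s and horizontal distance between nut2 and pot_in below 0.085 m) or (linear speed of nut3 above 0.008 m/s and horizontal distance between nut3 and pot_in below 0.085 m) or (linear speed of nut4 above 0.008 m/s and horizontal distance between nut4 and pot_in below 0.085 m) or (linear speed of nut5 above 0.008 m/s and horizontal distance between nut5 and pot_in below 0.085 m))), for 0.02 s.
7. stirring clockwise: the spoon's foot, low in the pot, passes its far side while chestnuts move (x of spoon in the frame of pot_in above 0.025 m and y of spoon in the frame of pot_in between -0.025 and 0.025 m and horizontal distance between spoon and pot_in below 0.08 m and z of spoon in the frame of pot_in between -0.01 and 0.025 m and angle between spoon's own z axis and vertical below 0.7 rad and ((linear speed of nut0 above 0.008 m/s and horizontal distance between nut0 and pot_in below 0.085 m) or (linear speed of nut1 above 0.008 m/s and horizontal distance between nut1 and pot_in below 0.085 m) or (linear speed of nut2 above 0.008 m/s and horizontal distance between nut2 and pot_in below 0.085 m) or (linear speed of nut3 above 0.008 m/s and horizontal distance between nut3 and pot_in below 0.085 m) or (linear speed of nut4 above 0.008 m/s and horizontal distance between nut4 and pot_in below 0.085 m) or (linear speed of nut5 above 0.008 m/s and horizontal distance between nut5 and pot_in below 0.085 m))), for 0.02 s.
8. stirring clockwise: the spoon's foot, low in the pot, passes its right side while chestnuts move (y of spoon in the frame of pot_in below -0.025 m and x of spoon in the frame of pot_in between -0.025 and 0.025 m and horizontal distance between spoon and pot_in below 0.08 m and z of spoon in the frame of pot_in between -0.01 and 0.025 m and angle between spoon's own z axis and vertical below 0.7 rad and ((linear speed of nut0 above 0.008 m/s and horizontal distance between nut0 and pot_in below 0.085 m) or (linear speed of nut1 above 0.008 m/s and horizontal distance between nut1 and pot_in below 0.085 m) or (linear speed of nut2 above 0.008 m/s and horizontal distance between nut2 and pot_in below 0.085 m) or (linear speed of nut3 above 0.008 m/s and horizontal distance between nut3 and pot_in below 0.085 m) or (linear speed of nut4 above 0.008 m/s and horizontal distance between nut4 and pot_in below 0.085 m) or (linear speed of nut5 above 0.008 m/s and horizontal distance between nut5 and pot_in below 0.085 m))), for 0.02 s.
9. stirring clockwise: the spoon's foot, low in the pot, passes its near side while chestnuts move (all of step 5), for 0.02 s.
At the end, for the whole second after the job is handed in: All chestnuts lie still in the pot (within 80 mm of its axis, underside under 60 mm above its floor); dial in (under 2 mm out) at 1.0 to 1.4 rad; spoon at rest in the holder, foot within 20 mm of the slot's middle and under 15 mm above its floor, leaning under 0.35 rad (all of step 1 and all of step 4 and horizontal distance between spoon and holder_in below 0.02 m and z of spoon in the frame of holder_in below 0.015 m and angle between spoon's own z axis and vertical below 0.35 rad and linear speed of spoon below 0.03 m/s and velocity of joint dial_turn below 0.1 rad/s); the robot touches nothing.
It fails at once if a bystander (strainer, lid rest, teapot lid, teapot, teacup, tea jar) is shifted over 4 cm or tipped over (distance of any of strainer, lid_rest, pot_lid, teapot, teacup, tea_jar from where it was at the start of the episode above 0.04 m or angle between any of strainer, lid_rest, pot_lid, teapot, teacup, tea_jar's own z axis and vertical above 0.5 rad).
It fails at once if a porcelain dish is shifted over 5 cm or tipped (distance of any of dish0, dish1, dish2 from where it was at the start of the episode above 0.05 m or angle between any of dish0, dish1, dish2's own z axis and vertical above 0.4 rad).
Of nut0, nut1, nut2, nut3, nut4, nut5 only 4 to 5 are there at a start; the rules pass over those that are not, and their reading is None.
At some moment in a run one of nut0, nut1, nut2, nut3, nut4, nut5 may be knocked a few centimetres aside while the robot is not near it.
It also fails if it takes over 210 s, if anything falls off the work surface, if the arm or the gripper's body presses on something with over 40 N, if the wrist force passes 120 N, or if a joint passes its speed limit or range.

## Working session

There is one attempt and no reset: what is moved stays moved. The work goes in short steps, Python scripts to look and compute and a tool call to move; the robot and the scene stay as the last step left them, time stands still between calls to the robot, and variables do not carry over. Pictures are saved under pics/ and viewed, at most 14 in all, crops included, and the job is handed in when it is done.

Besides the shell and the picture viewer there is one more tool, called after "Request:" by a JSON object that holds its "name" and its "arguments", one argument or row to a line. play_rows: Moves the arm, as the interface text tells. Its arguments: {"type":"object","properties":{"targets":{"type":"array"},"grip":{"type":"number"},"grip_force":{"type":"number"}},"required":["targets"]}

```bash
mkdir -p pics; cat > h.py <<'E'
import numpy as np, cv2, json
from plant import read_state, eyes, workorder
from scipy.spatial.transform import Rotation as R
def cam(n):
    s=read_state(); c=eyes.read_camera(n)
    if n=="wrist":
        T=np.eye(4); T[:3,:3]=R.from_rotvec(s["orientation"]).as_matrix(); T[:3,3]=s["tool_pos"]
        c["cam_to_world"]=T@np.array(c["T_tool_cam"])
    return c
def ray(c,u,v):
    f=384/2/np.tan(np.radians(c["vfov"])/2); M=np.array(c["cam_to_world"])
    d=M[:3,:3]@np.array([(u-c["cx"])/f,-(v-c["cy"])/f,-1]); return M[:3,3],d
def onz(c,u,v,z):
    o,d=ray(c,u,v); return o+d*(z-o[2])/d[2]
def proj(c,p):
    f=384/2/np.tan(np.radians(c["vfov"])/2); M=np.linalg.inv(np.array(c["cam_to_world"]))
    q=M[:3,:3]@np.array(p)+M[:3,3]; return c["cx"]+f*q[0]/-q[2], c["cy"]-f*q[1]/-q[2]
def save(c,n,k=1.5): cv2.imwrite("pics/"+n, cv2.resize(c["image"][:,:,::-1],None,fx=k,fy=k,interpolation=cv2.INTER_CUBIC))
E
python3 - <<'E'
from h import *
for n in("top","scene"):
    c=cam(n); save(c,n+"0.png"); np.save(n+"0.npy",c["image"])
    print(n,{k:v for k,v in c.items() if k!="image"})
s=read_state(); print(s)
E
```

```text
top {'vfov': 53.38584682977623, 'cx': 256.48860971378843, 'cy': 196.37096041038785, 'cam_to_world': array([[-0.11741947,  0.97198391, -0.20361714,  0.38862129],
       [-0.99307785, -0.11430306,  0.02704066,  0.01588012],
       [ 0.00300903,  0.20538277,  0.9786771 ,  0.93426257],
       [ 0.        ,  0.        ,  0.        ,  1.        ]])}
scene {'vfov': 54.485089514275394, 'cx': 256.4819609894635, 'cy': 197.82192878323747, 'cam_to_world': array([[ 0.86789159, -0.40154181,  0.29245231,  0.87317585],
       [ 0.49673117,  0.6959125 , -0.51861733, -0.54108354],
       [ 0.00472533,  0.5953738 ,  0.80343494,  0.92344018],
       [ 0.        ,  0.        ,  0.        ,  1.        ]])}
{'t': 0.1, 'q': array([-1.27438901e+00,  1.31068321e-01,  1.48915352e+00, -1.65436883e-05,
        1.52300065e+00, -8.54209598e-02]), 'dq': array([-0.00182033, -0.00147947, -0.00227902,  0.00126538,  0.0002936 ,
       -0.00108051]), 'joint_torque': array([ 1.46041282e-03, -5.61341035e+01, -4.93096554e+01,  7.70891737e-02,
        2.91365886e-02, -5.89870160e-05]), 'tool_pos': array([ 0.22342565, -0.55630433,  0.21771195]), 'orientation': array([-3.08292375e+00, -5.95831646e-01,  2.95236566e-04]), 'force': array([ 0.16986849, -0.19552193,  0.2089999 ]), 'wrist_torque': array([ 0.02996095,  0.01257922, -0.00381029]), 'gripper_force': 0.0, 'opening': 0.09275594997132539}
```

View pics/top0.png

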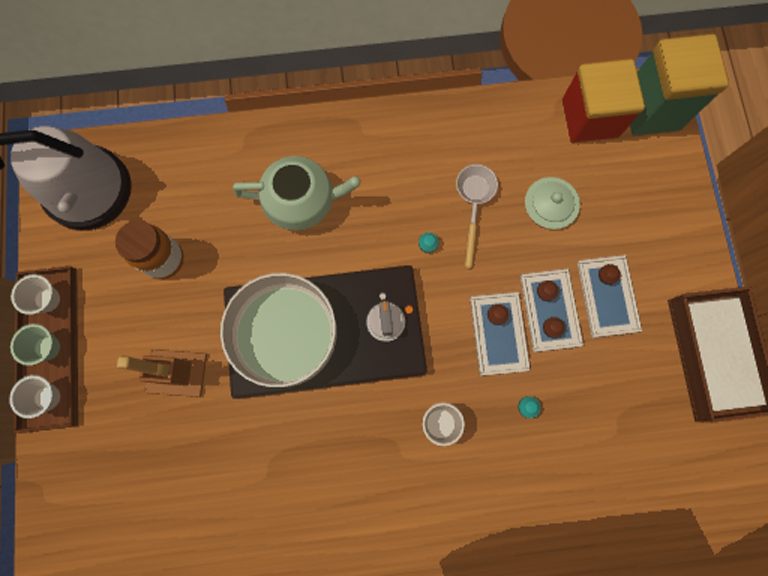

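View pics/scene0.png

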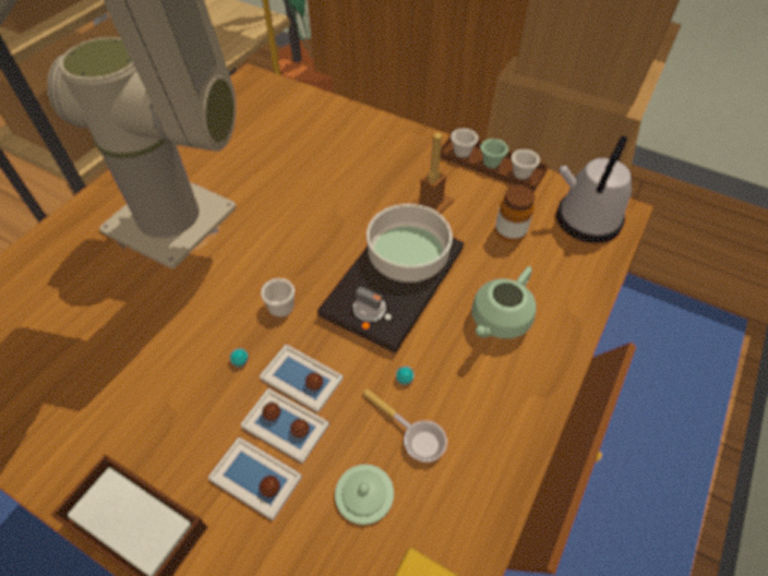

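Top view (pixels of the enlarged view): four brown nuts in the dishes, at (498,314), (548,290), (553,327) and (609,273). The turquoise balls at (429,242) and (530,407) are look-alikes and lie outside the dishes. The pot is at (279,330), the dial at (386,320), and the holder with the spoon at (170,370). Next I measure these.

```bash
cat > m.py <<'E'
from h import *
def seg(img,lo,hi,amin,roi):
    h=cv2.cvtColor(img,cv2.COLOR_RGB2HSV); m=cv2.inRange(h,np.array(lo),np.array(hi))
    k=np.zeros_like(m);x0,y0,x1,y1=roi;k[y0:y1,x0:x1]=m[y0:y1,x0:x1]
    cs,_=cv2.findContours(k,cv2.RETR_EXTERNAL,cv2.CHAIN_APPROX_NONE)
    return [c for c in cs if cv2.contourArea(c)>amin]
E
python3 - <<'E'
from m import *
c=cam("top"); im=c["image"]; s=cam("scene")
h=cv2.cvtColor(im,cv2.COLOR_RGB2HSV)
for p in [(332,209),(365,193),(340,240),(403,182),(150,190),(190,255)]: print(p,h[p[1],p[0]])
# blue dish floors
for ct in seg(im,(95,60,50),(120,255,255),200,(310,165,430,255)):
    hull=cv2.convexHull(ct); r=cv2.minAreaRect(hull); b=cv2.boxPoints(r)
    P=np.array([onz(c,u,v,.005)[:2] for u,v in b]); e=[P[1]-P[0],P[2]-P[1]]
    L=max(e,key=np.linalg.norm); print("dish",P.mean(0).round(4),"len",[round(np.linalg.norm(x),3) for x in e],"yaw",np.degrees(np.arctan2(L[1],L[0]))%180)
for n,cc,roi in(("top",c,(310,165,430,255)),("scene",s,(150,235,225,345))):
  for ct in seg(cc["image"],(0,90,20),(14,255,120),40,roi):
    x,y,w,hh=cv2.boundingRect(ct); u,v=x+w/2-.5,y+hh/2-.5
    print(n,"nut px",u,v,w,hh,onz(cc,u,v,.020).round(4))
# plate
for ct in seg(im,(0,0,0),(180,255,62),1500,(140,165,300,275)):
    hull=cv2.convexHull(ct); b=cv2.boxPoints(cv2.minAreaRect(hull)); ap=cv2.approxPolyDP(hull,6,True)[:,0]
    print("plate",[(tuple(a),onz(c,*a,.03)[:2].round(3)) for a in ap])
# manual pot rim ellipse estimate: top edge of rim
print("pot rim L/R/T/B",[onz(c,u/1.5,v/1.5,.09)[:2].round(4) for u,v in[(221,330),(336,330),(279,274),(279,387)]])
print("dial", onz(c,386/1.5,305/1.5,.078), onz(c,386/1.5,322/1.5,.05))
E
```

```text
(332, 209) [  9 168 105]
(365, 193) [  9 166 106]
(340, 240) [103  75 122]
(403, 182) [  9 186  92]
(150, 190) [ 14 167 154]
(190, 255) [ 18  54 151]
dish [ 0.4972 -0.1875] len [np.float64(0.049), np.float64(0.097)] yaw 178.7192888376235
dish [ 0.5257 -0.2786] len [np.float64(0.049), np.float64(0.099)] yaw 179.77647758688508
dish [ 0.5376 -0.3782] len [np.float64(0.049), np.float64(0.1)] yaw 179.56147372325384
top nut px 369.0 218.0 15 13 [ 0.4939 -0.2735  0.02  ]
top nut px 331.5 209.0 14 13 [ 0.5264 -0.1868  0.02  ]
top nut px 364.5 193.5 14 14 [ 0.555  -0.2733  0.02  ]
top nut px 406.0 182.0 15 13 [ 0.5717 -0.3802  0.02  ]
scene nut px 179.0 324.0 13 13 [ 0.5706 -0.3795  0.02  ]
scene nut px 199.5 285.5 12 12 [ 0.5568 -0.274   0.02  ]
scene nut px 180.5 274.0 12 11 [ 0.4954 -0.2725  0.02  ]
scene nut px 209.0 254.0 11 11 [ 0.527  -0.1867  0.02  ]
plate [((np.int32(274), np.int32(178)), array([ 0.617, -0.057])), ((np.int32(282), np.int32(249)), array([ 0.444, -0.054])), ((np.int32(154), np.int32(263)), array([0.447, 0.247])), ((np.int32(153), np.int32(243)), array([0.494, 0.246])), ((np.int32(204), np.int32(185)), array([0.62 , 0.114]))]
pot rim L/R/T/B [array([0.5393, 0.2404]), array([0.5193, 0.0708]), array([0.6146, 0.1481]), array([0.4457, 0.1616])]
dial [ 0.55041943 -0.00778651  0.078     ] [ 0.5288749  -0.00537509  0.05      ]
```

```bash
cat > g.py <<'E'
# usage: g.py x y z yaw(deg of tool x) [more waypoints]; prints cm/deg in tool axes
from h import *; import sys
s=read_state(); M=R.from_rotvec(s["orientation"]).as_matrix(); p=s["tool_pos"]
y0=np.degrees(np.arctan2(M[1,0],M[0,0]))
print("t",round(s["t"],2),"pos",p.round(4),"yaw",round(y0,1),"q6",round(np.degrees(s["q"][5]),1),"open",round(s["opening"],4),"F",s["force"].round(1),"tilt",np.degrees(np.arccos(-M[2,2])).round(2))
a=[float(v) for v in sys.argv[1:]]
for i in range(0,len(a),4):
    d=M.T@(np.array(a[i:i+3])-p)*100; r=-(a[i+3]-y0); print(d.round(2), round((r+180)%360-180,1))
E
python3 g.py 0.4 -0.4 0.2 180 .527 -.187 .1 180 .527 -.187 .015 180
```

```text
t 0.2 pos [ 0.2235 -0.5565  0.218 ] yaw 21.9 q6 -4.9 open 0.0932 F [-0.   0.4 -0. ] tilt 0.06
[22.21 -7.94  1.81] -158.1
[ 41.93 -22.97  11.83] -158.1
[ 41.93 -22.96  20.33] -158.1
```

Request:
{"name": "play_rows", "arguments": {
  "targets": [41.9,-23,8,-57,41.9,-23,8,-57,41.9,-23,8,-57,41.9,-23,8,-57,41.9,-23,8,-57,41.9,-23,8,-57,41.9,-23,8,-57,41.9,-23,8,-57],
  "grip": 5.2
}}

```text
t: 0.87
tool_pos: [0.4329, -0.3008, 0.1633]
orientation: [2.42, 2.003, 0.0]
force: [-0.3, -1.8, 0.1]
opening: 0.0524
gripper_force: 0.0
```

```bash
python3 g.py .527 -.187 .12 180 .527 -.187 .015 180
```

```text
t 0.87 pos [ 0.4329 -0.3008  0.1633] yaw 79.2 q6 -29.6 open 0.0524 F [-0.3 -1.8  0.1] tilt 0.01
[12.94  7.12  4.33] -100.8
[12.94  7.11 14.83] -100.8
```

Request:
{"name": "play_rows", "arguments": {
  "targets": [12.9,7.1,4,-57,12.9,7.1,4,-57,12.9,7.1,4,-57,12.9,7.1,4,-57,12.9,7.1,4,-57,12.9,7.1,4,-57,12.9,7.1,4,-57,12.9,7.1,4,-57]
}}

```text
t: 1.53
tool_pos: [0.5266, -0.1892, 0.1232]
orientation: [-1.169, -2.915, 0.0]
force: [0.1, 0.1, 0.6]
opening: 0.0523
gripper_force: 0.0
```

```bash
python3 g.py .527 -.187 .12 180 .527 -.187 .015 180
```

```text
t 1.53 pos [ 0.5266 -0.1892  0.1232] yaw 136.3 q6 -71.3 open 0.0523 F [0.1 0.1 0.6] tilt 0.04
[0.12 0.19 0.32] -43.7
[ 0.12  0.19 10.82] -43.7
```

Request:
{"name": "play_rows", "arguments": {
  "targets": [0.1,0.2,5,-43.7,0.1,0.2,5,-43.7,0.1,0.2,5,-43.7,0.1,0.2,5,-43.7,0.1,0.2,5,-43.7,0.1,0.2,5,-43.7,0.1,0.2,5,-43.7,0.1,0.2,5,-43.7]
}}

```text
t: 2.2
tool_pos: [0.5272, -0.1875, 0.0734]
orientation: [-0.016, -3.141, -0.0]
force: [1.2, 0.5, -0.2]
opening: 0.052
gripper_force: 0.0
```

```bash
python3 - <<'E'
from m import *
c=cam("wrist"); save(c,"w1.png",1.2)
print(c["T_tool_cam"], c["vfov"])
for ct in seg(c["image"],(0,90,15),(14,255,120),150,(0,0,512,384)):
    x,y,w,hh=cv2.boundingRect(ct); print(x,y,w,hh,onz(c,x+w/2,y+hh/2,.02).round(4))
print(proj(c,(.527,-.187,.02)))
E
python3 g.py .527 -.187 .015 180
```

```text
[[ 4.95898179e-04  9.68963232e-01  2.47204389e-01  6.83440099e-02]
 [ 9.99999853e-01 -5.34180654e-04  8.77949866e-05 -1.54081143e-03]
 [ 2.17121916e-04  2.47204309e-01 -9.68963355e-01 -1.66480008e-01]
 [ 0.00000000e+00  0.00000000e+00  0.00000000e+00  1.00000000e+00]] 63.716630116925266
276 308 15 29 [ 0.621 -0.17   0.02 ]
0 247 38 28 [ 0.5642 -0.3756  0.02  ]
125 227 46 36 [ 0.5518 -0.2743  0.02  ]
76 218 19 23 [ 0.5388 -0.3202  0.02  ]
238 189 45 45 [ 0.5259 -0.188   0.02  ]
115 147 50 47 [ 0.4943 -0.2744  0.02  ]
64 142 21 39 [ 0.4874 -0.3204  0.02  ]
194 116 12 61 [ 0.4776 -0.2303  0.02  ]
0 116 64 28 [ 0.4651 -0.3466  0.02  ]
397 93 58 151 [ 0.4948 -0.069   0.02  ]
348 0 70 21 [ 0.393  -0.1089  0.02  ]
185 0 32 16 [ 0.3905 -0.2247  0.02  ]
0 0 73 115 [ 0.4185 -0.3347  0.02  ]
(np.float64(261.88121317147164), np.float64(212.89952349546482))
t 2.25 pos [ 0.5272 -0.1875  0.0735] yaw 179.3 q6 -114.2 open 0.0524 F [-0.1  0.8 -1.1] tilt 0.01
[0.02 0.05 5.85] -0.7
```

View pics/w1.png

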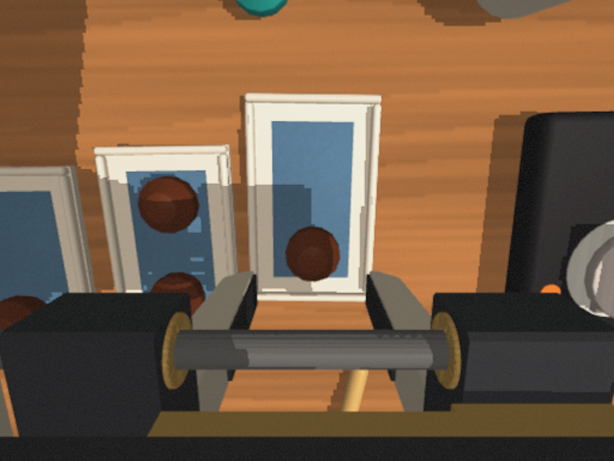

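The wrist view shows the brown nut at (313,253), centred between the fingers, so I go down and grasp it.

Request:
{"name": "play_rows", "arguments": {
  "targets": [0,0,3,0,0,0,5.8,0,0,0,5.8,0,0,0,5.8,0]
}}

```text
t: 2.58
tool_pos: [0.5255, -0.1868, 0.0141]
orientation: [-0.015, -3.137, -0.003]
force: [-0.0, -0.3, 0.4]
opening: 0.052
gripper_force: 0.0
```

Request:
{"name": "play_rows", "arguments": {
  "targets": [0,0,0,0,0,0,0,0,0,0,0,0,0,0,0,0,0,0,-4,0,0,0,-8,0,0,0,-12,0,0,0,-12,0],
  "grip": 2.5,
  "grip_force": 12
}}

```text
t: 3.25
tool_pos: [0.5324, -0.1899, 0.1462]
orientation: [0.012, 3.128, -0.01]
force: [0.8, -1.2, 0.7]
opening: 0.0329
gripper_force: 12.0
```

```bash
python3 g.py .48 .157 .135 180 .48 .157 .053 180
```

```text
t 3.25 pos [ 0.5324 -0.1899  0.1462] yaw 179.6 q6 -114.4 open 0.0329 F [ 0.8 -1.2  0.7] tilt 0.85
[ 5.52 34.66  0.84] -0.4
[ 5.63 34.71  9.04] -0.4
```

Request:
{"name": "play_rows", "arguments": {
  "targets": [0.6,4.1,0,0,1.2,8.2,0,0,1.8,12.3,0,0,2.4,16.4,0,0,3,20.5,0,0,3.6,25,0,0,4.2,29.5,0,0,4.7,33,0,0]
}}

```text
t: 3.92
tool_pos: [0.4827, 0.1436, 0.1365]
orientation: [0.012, 3.14, 0.0]
force: [1.0, 0.2, -0.2]
opening: 0.033
gripper_force: 12.0
```

Request:
{"name": "play_rows", "arguments": {
  "targets": [0,1.3,0,0,0,1.3,3,0,0,1.3,6,0,0,1.3,8.2,0,0,1.3,8.2,0,0,1.3,8.2,0,0,1.3,8.2,0]
}}

```text
t: 4.5
tool_pos: [0.4841, 0.1547, 0.0553]
orientation: [0.012, 3.14, 0.001]
force: [0.0, 0.2, -0.2]
opening: 0.0331
gripper_force: 12.0
```

```bash
python3 g.py .48 .157 .135 180 .48 .157 .053 180; python3 - <<'E'
from m import *
c=cam("scene"); save(c,"s1.png")
E
```

```text
t 4.5 pos [0.4841 0.1547 0.0553] yaw 179.6 q6 -77.6 open 0.0331 F [ 0.   0.2 -0.2] tilt 0.12
[ 0.4   0.23 -7.97] -0.4
[0.42 0.22 0.23] -0.4
```

View pics/s1.png

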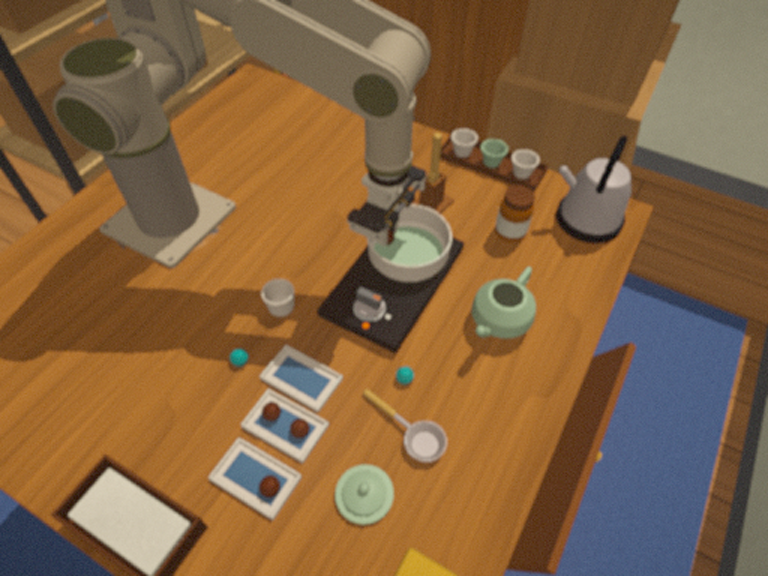

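The scene view shows the fingers over the near side of the pot with the nut held, and the other three nuts unmoved. I lower it and release.

Request:
{"name": "play_rows", "arguments": {
  "targets": [0,0,0.7,0,0,0,0.7,0]
}}

```text
t: 4.72
tool_pos: [0.4841, 0.1547, 0.0475]
orientation: [0.012, 3.139, 0.001]
force: [0.7, 0.7, 4.0]
opening: 0.0326
gripper_force: 12.0
```

Request:
{"name": "play_rows", "arguments": {
  "targets": [0,0,0,0,0,0,0,0,0,0,0,0,0,0,-4,0,0,0,-8,0,0,0,-8,0],
  "grip": 5.2
}}

```text
t: 5.22
tool_pos: [0.4875, 0.1556, 0.1349]
orientation: [0.012, 3.131, 0.004]
force: [1.5, 0.4, 1.2]
opening: 0.0515
gripper_force: 0.0
```

```bash
python3 g.py .556 -.274 .135 180 .556 -.274 .015 180; python3 - <<'E'
from m import *
for n,roi in(("scene",(150,235,225,345)),):
  cc=cam(n)
  for ct in seg(cc["image"],(0,90,20),(14,255,120),40,roi):
    x,y,w,hh=cv2.boundingRect(ct); u,v=x+w/2-.5,y+hh/2-.5
    print(n,"nut px",u,v,w,hh,onz(cc,u,v,.020).round(4))
E
```

```text
t 5.22 pos [0.4875 0.1556 0.1349] yaw 179.6 q6 -77.6 open 0.0515 F [1.5 0.4 1.2] tilt 0.65
[-7.160e+00 -4.291e+01 -4.000e-02] -0.4
[ -7.03 -42.94  11.96] -0.4
scene nut px 179.0 324.0 13 13 [ 0.5706 -0.3795  0.02  ]
scene nut px 199.5 285.5 12 12 [ 0.5568 -0.274   0.02  ]
scene nut px 180.5 274.0 12 11 [ 0.4954 -0.2725  0.02  ]
```

Request:
{"name": "play_rows", "arguments": {
  "targets": [-0.7,-4,0,0,-1.4,-8,0,0,-2,-12,0,0,-2.7,-16,0,0,-3.3,-20,0,0,-4,-24,0,0,-4.7,-28,0,0,-5.4,-32,0,0]
}}

```text
t: 5.93
tool_pos: [0.534, -0.1676, 0.1255]
orientation: [-0.012, -3.14, -0.001]
force: [0.4, -0.5, 0.3]
opening: 0.0518
gripper_force: 0.0
```

Request:
{"name": "play_rows", "arguments": {
  "targets": [-0.6,-4,0,0,-1.2,-7.5,0,0,-1.8,-10.9,2,0,-1.8,-10.9,5,0,-1.8,-10.9,7,0,-1.8,-10.9,7,0]
}}

```text
t: 6.43
tool_pos: [0.5475, -0.2733, 0.0496]
orientation: [-0.014, -3.133, -0.009]
force: [-0.7, 1.6, -0.7]
opening: 0.0522
gripper_force: 0.0
```

```bash
python3 g.py .556 -.274 .015 180
```

```text
t 6.43 pos [ 0.5475 -0.2733  0.0496] yaw 179.5 q6 -120.8 open 0.0522 F [-0.7  1.6 -0.7] tilt 0.6
[-0.88 -0.08  3.45] -0.5
```

Request:
{"name": "play_rows", "arguments": {
  "targets": [0,0,0,0,0,0,0,0,0,0,0,0]
}}

```text
t: 6.68
tool_pos: [0.5531, -0.2751, 0.0587]
orientation: [0.01, 3.139, -0.002]
force: [0.2, -0.9, -0.5]
opening: 0.0521
gripper_force: 0.0
```

```bash
python3 g.py .556 -.274 .015 180
```

```text
t 6.68 pos [ 0.5531 -0.2751  0.0587] yaw 179.6 q6 -120.8 open 0.0521 F [ 0.2 -0.9 -0.5] tilt 0.17
[-0.28  0.12  4.37] -0.4
```

Request:
{"name": "play_rows", "arguments": {
  "targets": [-0.3,0.1,2,0,-0.3,0.1,4.2,0,-0.3,0.1,4.2,0,-0.3,0.1,4.2,0]
}}

```text
t: 7.02
tool_pos: [0.5547, -0.2734, 0.015]
orientation: [-0.011, -3.141, -0.001]
force: [-0.5, 0.9, 0.9]
opening: 0.0519
gripper_force: 0.0
```

Request:
{"name": "play_rows", "arguments": {
  "targets": [0,0,0,0,0,0,0,0,0,0,0,0,0,0,0,0,0,0,-4,0,0,0,-8,0,0,0,-12,0,0,0,-12,0],
  "grip": 2.5,
  "grip_force": 12
}}

```text
t: 7.68
tool_pos: [0.5596, -0.2768, 0.1457]
orientation: [0.012, 3.129, -0.012]
force: [1.1, -0.8, 2.0]
opening: 0.0331
gripper_force: 12.0
```

Request:
{"name": "play_rows", "arguments": {
  "targets": [0,4.1,0,0,0,8.2,0,0,0,12.3,0,0,0,16.4,0,0,0,20.5,0,0,0,24.6,0,0,0,28.7,0,0,0,32.8,0,0]
}}

```text
t: 8.35
tool_pos: [0.5572, 0.0559, 0.1352]
orientation: [0.012, 3.14, -0.0]
force: [0.7, 0.3, -0.4]
opening: 0.0333
gripper_force: 12.0
```

Request:
{"name": "play_rows", "arguments": {
  "targets": [0.5,4,0,0,0.5,8,0,0,0.5,10,0,0,0.5,10,0,0,0.5,10,0,0]
}}

```text
t: 8.77
tool_pos: [0.5529, 0.1551, 0.1348]
orientation: [0.007, 3.141, -0.0]
force: [-0.1, -0.3, -0.5]
opening: 0.0328
gripper_force: 12.0
```

```bash
python3 g.py .55 .157 .048 180 ; python3 - <<'E'
from m import *
c=cam("wrist"); save(c,"w2.png",1.2); print(proj(c,(.532,.157,.036)))
E
```

```text
t 8.77 pos [0.5529 0.1551 0.1348] yaw 179.7 q6 -79.2 open 0.0328 F [-0.1 -0.3 -0.5] tilt 0.03
[0.29 0.19 8.68] -0.3
(np.float64(263.0018607859011), np.float64(174.59638732184766))
```

View pics/w2.png

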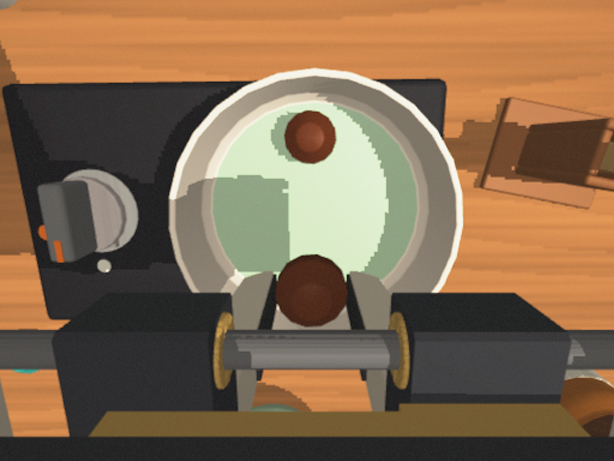

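The first nut lies in the pot at (310,135), and the second is held at (311,290) over its far half. I release it there.

Request:
{"name": "play_rows", "arguments": {
  "targets": [-1.7,0,3,0,-1.7,0,6,0,-1.7,0,8.5,0,-1.7,0,8.5,0,-1.7,0,8.5,0]
}}

```text
t: 9.23
tool_pos: [0.5688, 0.1522, 0.0485]
orientation: [-0.015, -3.138, 0.001]
force: [0.4, -0.3, 0.7]
opening: 0.0326
gripper_force: 12.0
```

Request:
{"name": "play_rows", "arguments": {
  "targets": [0,0,0,0,0,0,0,0,0,0,0,0,0,0,-4,0,0,0,-8,0,0,0,-8,0],
  "grip": 5.2
}}

```text
t: 9.73
tool_pos: [0.5754, 0.155, 0.1403]
orientation: [0.011, 3.127, 0.004]
force: [1.3, -0.6, 2.4]
opening: 0.0521
gripper_force: 0.0
```

Request:
{"name": "play_rows", "arguments": {
  "targets": [0.9,-4,0,0,1.8,-8,0,0,2.7,-12,0,0,3.6,-16,0,0,4.5,-20,0,0,5.4,-24,0,0,6.3,-28,0,0,7,-32,0,0]
}}

```text
t: 10.4
tool_pos: [0.4975, -0.1676, 0.1313]
orientation: [0.011, 3.139, -0.002]
force: [0.5, 0.1, -0.2]
opening: 0.0521
gripper_force: 0.0
```

```bash
python3 g.py .495 -.273 .06 180; python3 - <<'E'
from m import *
cc=cam("scene")
for ct in seg(cc["image"],(0,90,20),(14,255,120),40,(150,235,225,345)):
    x,y,w,hh=cv2.boundingRect(ct); u,v=x+w/2-.5,y+hh/2-.5
    print("nut px",u,v,w,hh,onz(cc,u,v,.020).round(4))
E
```

```text
t 10.4 pos [ 0.4975 -0.1676  0.1313] yaw 179.6 q6 -113.8 open 0.0521 F [ 0.5  0.1 -0.2] tilt 0.17
[  0.19 -10.53   7.14] -0.4
nut px 179.0 324.0 13 13 [ 0.5706 -0.3795  0.02  ]
nut px 180.5 274.0 12 11 [ 0.4954 -0.2725  0.02  ]
```

Request:
{"name": "play_rows", "arguments": {
  "targets": [0.2,-4,0,0,0.2,-8,1,0,0.2,-10.4,4,0,0.2,-10.4,7,0,0.2,-10.4,7,0,0.2,-10.4,7,0,0.2,-10.4,7,0]
}}

```text
t: 11.03
tool_pos: [0.4958, -0.2692, 0.0615]
orientation: [0.01, 3.14, -0.001]
force: [0.9, 0.6, 0.1]
opening: 0.0521
gripper_force: 0.0
```

```bash
python3 g.py .495 -.273 .015 180
```

```text
t 11.03 pos [ 0.4958 -0.2692  0.0615] yaw 179.6 q6 -123.3 open 0.0521 F [0.9 0.6 0.1] tilt 0.09
[ 0.09 -0.37  4.65] -0.4
```

Request:
{"name": "play_rows", "arguments": {
  "targets": [0.1,-0.4,2,0,0.1,-0.4,4.6,0,0.1,-0.4,4.6,0,0.1,-0.4,4.6,0]
}}

```text
t: 11.37
tool_pos: [0.4944, -0.2728, 0.0149]
orientation: [0.01, 3.141, -0.0]
force: [0.4, -0.3, -0.6]
opening: 0.0521
gripper_force: 0.0
```

Request:
{"name": "play_rows", "arguments": {
  "targets": [0,0,0,0,0,0,0,0,0,0,0,0,0,0,0,0,0,0,-4,0,0,0,-8,0,0,0,-12,0,0,0,-12,0],
  "grip": 2.5,
  "grip_force": 12
}}

```text
t: 12.03
tool_pos: [0.4983, -0.2765, 0.1439]
orientation: [0.012, 3.13, -0.012]
force: [0.7, -0.2, 0.8]
opening: 0.0328
gripper_force: 12.0
```

Request:
{"name": "play_rows", "arguments": {
  "targets": [-0.4,4.1,0,0,-0.8,8.2,0,0,-1.2,12.3,0,0,-1.6,16.4,0,0,-2,20.5,0,0,-2.4,24.6,0,0,-2.8,28.7,0,0,-3,32.8,0,0]
}}

```text
t: 12.7
tool_pos: [0.5264, 0.0563, 0.1341]
orientation: [0.012, 3.14, 0.0]
force: [1.1, -0.2, 0.0]
opening: 0.0332
gripper_force: 12.0
```

Request:
{"name": "play_rows", "arguments": {
  "targets": [0,4,0,0,0,8,0,0,0,10,0,0,0,10,0,0,0,10,0,0]
}}

```text
t: 13.12
tool_pos: [0.5268, 0.1552, 0.1337]
orientation: [0.007, 3.141, -0.0]
force: [0.1, -0.1, -1.3]
opening: 0.0333
gripper_force: 12.0
```

```bash
python3 g.py .525 .157 .048 180
```

```text
t 13.12 pos [0.5268 0.1552 0.1337] yaw 179.7 q6 -78.6 open 0.0333 F [ 0.1 -0.1 -1.3] tilt 0.02
[0.18 0.18 8.57] -0.3
```

Request:
{"name": "play_rows", "arguments": {
  "targets": [0,2,3,0,0,2,6,0,0,2,8.5,0,0,2,8.5,0,0,2,8.5,0]
}}

```text
t: 13.53
tool_pos: [0.526, 0.1726, 0.0476]
orientation: [-0.014, -3.138, 0.002]
force: [0.5, -0.5, 0.2]
opening: 0.0334
gripper_force: 12.0
```

Request:
{"name": "play_rows", "arguments": {
  "targets": [0,0,0,0,0,0,0,0,0,0,0,0,0,0,-4,0,0,0,-8,0,0,0,-8,0],
  "grip": 5.2
}}

```text
t: 14.03
tool_pos: [0.5325, 0.1754, 0.1389]
orientation: [0.012, 3.128, 0.005]
force: [0.9, 0.3, 1.2]
opening: 0.0521
gripper_force: 0.0
```

Request:
{"name": "play_rows", "arguments": {
  "targets": [-0.5,-4,0,0,-1,-8,0,0,-1.5,-12,0,0,-2,-16,0,0,-2.5,-20,0,0,-3,-24,0,0,-3.5,-28,0,0,-4.4,-32,0,0]
}}

```text
t: 14.7
tool_pos: [0.5691, -0.1484, 0.1302]
orientation: [0.012, 3.139, -0.001]
force: [0.1, 0.8, -0.3]
opening: 0.0519
gripper_force: 0.0
```

```bash
python3 g.py .571 -.38 .06 180; python3 - <<'E'
from m import *
cc=cam("scene")
for ct in seg(cc["image"],(0,90,20),(14,255,120),40,(140,235,225,365)):
    x,y,w,hh=cv2.boundingRect(ct); u,v=x+w/2-.5,y+hh/2-.5
    print("nut px",u,v,w,hh,onz(cc,u,v,.020).round(4))
E
```

```text
t 14.7 pos [ 0.5691 -0.1484  0.1302] yaw 179.6 q6 -109.2 open 0.0519 F [ 0.1  0.8 -0.3] tilt 0.14
[ -0.35 -23.15   7.04] -0.4
nut px 163.0 349.5 29 30 [ 0.574  -0.4452  0.02  ]
nut px 179.0 324.0 13 13 [ 0.5706 -0.3795  0.02  ]
nut px 149.0 291.5 19 34 [ 0.455  -0.3512  0.02  ]
```

Request:
{"name": "play_rows", "arguments": {
  "targets": [-0.2,-4,0,0,-0.2,-8,0,0,-0.2,-12,0,0,-0.2,-16,0,0,-0.3,-20,0,0,-0.3,-23.1,2,0,-0.3,-23.1,5,0,-0.3,-23.1,7,0]
}}

```text
t: 15.42
tool_pos: [0.5697, -0.38, 0.0581]
orientation: [0.017, 3.14, -0.002]
force: [-1.2, 1.4, -0.3]
opening: 0.0521
gripper_force: 0.0
```

Request:
{"name": "play_rows", "arguments": {
  "targets": [0,0,0,0,0,0,0,0,0,0,0,0]
}}

```text
t: 15.67
tool_pos: [0.5712, -0.3775, 0.0609]
orientation: [0.011, 3.139, -0.003]
force: [1.1, -0.5, 0.6]
opening: 0.0521
gripper_force: 0.0
```

```bash
python3 g.py .571 -.38 .015 180;python3 - <<'E'
from m import *
c=cam("wrist")
for ct in seg(c["image"],(0,90,15),(14,255,120),150,(180,150,330,260)):
    x,y,w,hh=cv2.boundingRect(ct); print(x,y,w,hh,onz(c,x+w/2,y+hh/2,.02).round(4))
E
```

```text
t 15.67 pos [ 0.5712 -0.3775  0.0609] yaw 179.6 q6 -127.4 open 0.0521 F [ 1.1 -0.5  0.6] tilt 0.15
[ 0.03 -0.24  4.59] -0.4
180 198 26 41 [ 0.5711 -0.4257  0.02  ]
233 194 47 47 [ 0.5706 -0.3809  0.02  ]
180 169 24 17 [ 0.5417 -0.4246  0.02  ]
```

Request:
{"name": "play_rows", "arguments": {
  "targets": [0,-0.3,2,0,0,-0.3,4.5,0,0,-0.3,4.5,0,0,-0.3,4.5,0]
}}

```text
t: 16.05
tool_pos: [0.5699, -0.3793, 0.0139]
orientation: [-0.011, -3.141, -0.001]
force: [-0.3, 0.1, 0.1]
opening: 0.0521
gripper_force: 0.0
```

Request:
{"name": "play_rows", "arguments": {
  "targets": [0,0,0,0,0,0,0,0,0,0,0,0,0,0,0,0,0,0,-4,0,0,0,-8,0,0,0,-12,0,0,0,-12,0],
  "grip": 2.5,
  "grip_force": 12
}}

```text
t: 16.72
tool_pos: [0.5745, -0.3835, 0.1457]
orientation: [0.012, 3.129, -0.015]
force: [0.4, -2.2, 2.7]
opening: 0.0331
gripper_force: 12.0
```

Request:
{"name": "play_rows", "arguments": {
  "targets": [0.4,4.1,0,0,0.8,8.2,0,0,1.2,12.3,0,0,1.6,16.4,0,0,2,20.5,0,0,2.4,24.6,0,0,2.8,28.7,0,0,3.2,32.5,0,0]
}}

```text
t: 17.38
tool_pos: [0.5402, -0.0527, 0.1342]
orientation: [0.012, 3.14, 0.0]
force: [0.8, 0.4, -0.3]
opening: 0.0332
gripper_force: 12.0
```

Request:
{"name": "play_rows", "arguments": {
  "targets": [0.3,4,0,0,0.6,8,0,0,0.9,12,0,0,1.2,16,0,0,1.2,18.3,0,0,1.2,18.3,0,0,1.2,18.3,0,0]
}}

```text
t: 17.97
tool_pos: [0.5298, 0.1294, 0.134]
orientation: [0.007, 3.141, -0.0]
force: [-0.8, -0.3, -0.1]
opening: 0.0333
gripper_force: 12.0
```

```bash
python3 g.py .525 .130 .048 180; python3 - <<'E'
from m import *
c=cam("wrist"); save(c,"w3.png",1.2)
E
```

```text
t 17.97 pos [0.5298 0.1294 0.134 ] yaw 179.7 q6 -81.4 open 0.0333 F [-0.8 -0.3 -0.1] tilt 0.05
[0.49 0.06 8.6 ] -0.3
```

View pics/w3.png

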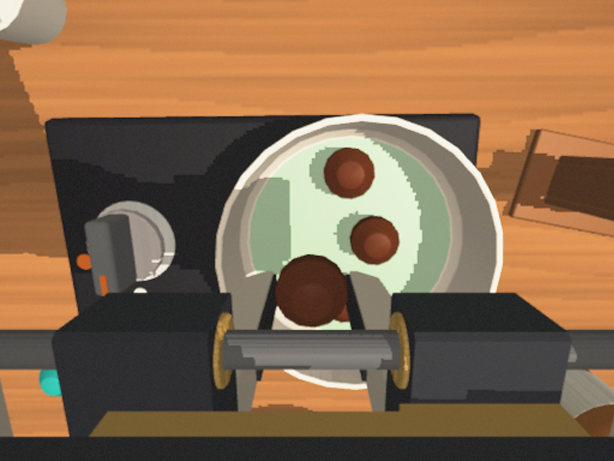

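Three nuts are in the pot, at (348,172), (375,240) and a partly hidden one at (340,310). The fourth is held at (311,290), so I release it in the right part of the pot.

Request:
{"name": "play_rows", "arguments": {
  "targets": [0.5,-0.8,3,0,0.5,-0.8,6,0,0.5,-0.8,8.2,0,0.5,-0.8,8.2,0,0.5,-0.8,8.2,0]
}}

```text
t: 18.43
tool_pos: [0.5238, 0.1187, 0.0507]
orientation: [-0.015, -3.139, 0.001]
force: [0.3, -0.4, 0.6]
opening: 0.0332
gripper_force: 12.0
```

Request:
{"name": "play_rows", "arguments": {
  "targets": [0,0,0,0,0,0,0,0,0,0,0,0,0,0,-4,0,0,0,-8,0,0,0,-11,0,0,0,-11,0,0,0,-11,0],
  "grip": 4.3
}}

```text
t: 19.1
tool_pos: [0.5273, 0.1207, 0.1658]
orientation: [0.011, 3.134, 0.002]
force: [-1.0, -0.0, -1.0]
opening: 0.0432
gripper_force: 0.0
```

```bash
python3 g.py .532 -.005 .15 180; python3 - <<'E'
from m import *
c=cam("wrist"); save(c,"w4.png",1.2)
for ct in seg(c["image"],(0,90,15),(14,255,140),150,(180,60,430,280)):
    x,y,w,hh=cv2.boundingRect(ct); print(x,y,w,hh,onz(c,x+w/2,y+hh/2,.05).round(4))
t=cam("top"); im=t["image"][185:235,225:290]; cv2.imwrite("pics/d1.png",cv2.resize(im[:,:,::-1],None,fx=9,fy=9,interpolation=cv2.INTER_CUBIC))
E
```

```text
t 19.1 pos [0.5273 0.1207 0.1658] yaw 179.6 q6 -82.1 open 0.0432 F [-1. -0. -1.] tilt 0.43
[ -0.55 -12.56   1.57] -0.4
276 220 29 34 [0.5722 0.1496 0.05  ]
298 176 36 35 [0.5286 0.1727 0.05  ]
241 174 35 36 [0.5268 0.1187 0.05  ]
278 125 37 37 [0.482  0.1533 0.05  ]
391 120 39 56 [0.4867 0.2566 0.05  ]
```

View pics/w4.png

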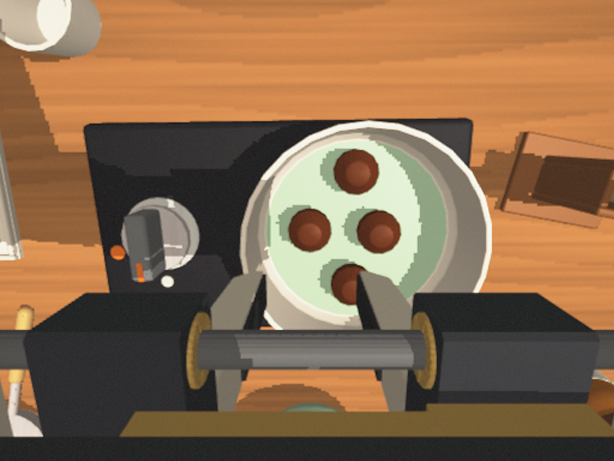

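All four nuts are in the pot, at (355,171), (310,231), (378,232) and (350,285). The dial's disc centre is near (165,232), with the white dot at (167,281) and the orange dot at (118,252). I move over the dial.

Request:
{"name": "play_rows", "arguments": {
  "targets": [-0.2,-4,1,0,-0.4,-8,2,0,-0.6,-12.4,2,0,-0.6,-12.4,2,0,-0.6,-12.4,2,0,-0.6,-12.4,2,0]
}}

```text
t: 19.7
tool_pos: [0.529, -0.0035, 0.1404]
orientation: [-0.014, -3.139, -0.001]
force: [1.1, 0.1, 0.2]
opening: 0.043
gripper_force: 0.0
```

```bash
python3 g.py .532 -.005 .053 180; python3 - <<'E'
from m import *
c=cam("wrist"); save(c,"w5.png",1.2)
np.save("w5.npy",c["image"])
for z,p in((.036,(.532,-.005)),(.078,(.532,-.005)),(.078,(.557,-.005)),(.078,(.507,-.005))): print(z,p,np.array(proj(c,(*p,z)))*1.2)
h=cv2.cvtColor(c["image"],cv2.COLOR_RGB2HSV)
for lo,hi in(((5,200,150),(18,255,255)),):
  for ct in seg(c["image"],lo,hi,15,(0,0,512,384)):
    x,y,w,hh=cv2.boundingRect(ct); print(x*1.2,y*1.2,w,hh)
E
```

```text
t 19.7 pos [ 0.529  -0.0035  0.1404] yaw 179.5 q6 -95.5 open 0.043 F [1.1 0.1 0.2] tilt 0.13
[-0.32 -0.15  8.74] -0.5
0.036 (0.532, -0.005) [310.93263343 239.76305536]
0.078 (0.532, -0.005) [310.97644015 256.24128746]
0.078 (0.557, -0.005) [311.28553705 292.34608393]
0.078 (0.507, -0.005) [310.65110856 218.24016062]
308.4 273.59999999999997 4 15
253.2 253.2 12 12
```

View pics/w5.png

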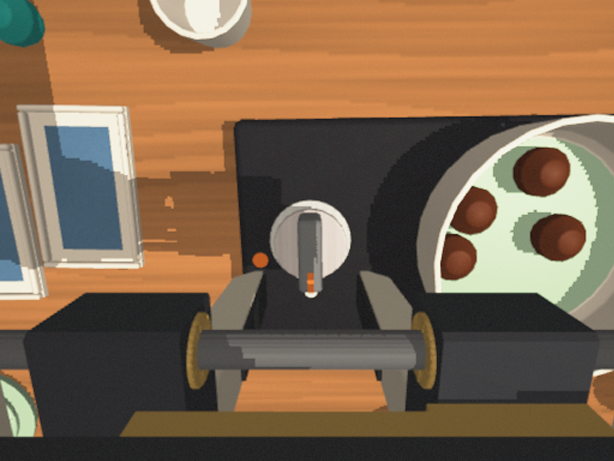

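The bar is centred at (311,252) and points at the white dot, matching the prediction. I go down on it.

Request:
{"name": "play_rows", "arguments": {
  "targets": [-0.3,-0.1,3,-0.5,-0.3,-0.1,6,-0.5,-0.3,-0.1,8.5,-0.5,-0.3,-0.1,8.5,-0.5,-0.3,-0.1,8.5,-0.5,-0.3,-0.1,8.5,-0.5]
}}

```text
t: 20.25
tool_pos: [0.5337, -0.0038, 0.058]
orientation: [-0.004, 3.14, -0.0]
force: [1.0, 0.2, 0.0]
opening: 0.0426
gripper_force: 0.0
```

Request:
{"name": "play_rows", "arguments": {
  "targets": [0,0,0,0,0,0,0,0,0,0,0,0,0,0,0,0,0,0,0,0],
  "grip": 1,
  "grip_force": 25
}}

```text
t: 20.67
tool_pos: [0.5333, -0.0045, 0.0574]
orientation: [-0.002, 3.14, 0.001]
force: [0.0, 2.8, 3.1]
opening: 0.016
gripper_force: 25.0
```

Request:
{"name": "play_rows", "arguments": {
  "targets": [0,0,-0.5,0,0,0,-1,0,0,0,-1.2,0,0,0,-1.2,0,0,0,-1.2,0]
}}

```text
t: 21.08
tool_pos: [0.5333, -0.0045, 0.0693]
orientation: [-0.002, 3.141, 0.001]
force: [1.8, 4.5, 3.1]
opening: 0.0159
gripper_force: 25.0
```

```bash
python3 g.py .532 -.005 .065 180;
```

```text
t 21.08 pos [ 0.5333 -0.0045  0.0693] yaw -179.9 q6 -96.1 open 0.0159 F [1.8 4.5 3.1] tilt 0.06
[ 0.13 -0.05  0.43] 0.1
```

Request:
{"name": "play_rows", "arguments": {
  "targets": [0,0,0,6,0,0,0,12,0,0,0,18,0,0,0,24,0,0,0,30,0,0,0,36,0,0,0,42,0,0,0,48]
}}

```text
t: 21.75
tool_pos: [0.5333, -0.0043, 0.0691]
orientation: [1.283, 2.867, 0.002]
force: [2.0, 4.9, 2.1]
opening: 0.0159
gripper_force: 25.0
```

Request:
{"name": "play_rows", "arguments": {
  "targets": [0,0,0,6,0,0,0,12,0,0,0,18,0,0,0,20.5,0,0,0,20.5,0,0,0,20.5,0,0,0,20.5]
}}

```text
t: 22.33
tool_pos: [0.5335, -0.0042, 0.0691]
orientation: [1.766, 2.598, 0.002]
force: [3.1, 4.9, 1.5]
opening: 0.0156
gripper_force: 25.0
```

```bash
python3 g.py .532 -.005 .057 111; python3 - <<'E'
from m import *
c=cam("wrist"); save(c,"w6.png",1.2)
E
```

```text
t 22.33 pos [ 0.5335 -0.0042  0.0691] yaw 111.6 q6 -27.6 open 0.0156 F [3.1 4.9 1.5] tilt 0.09
[-0.02 -0.17  1.21] 0.6
```

View pics/w6.png

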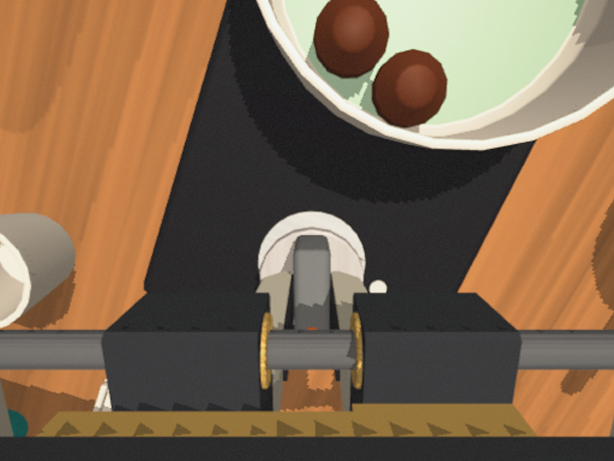

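The dial has turned with the gripper: the pointer at (313,328) faces the orange dot's side, and the white dot sits at (378,287). I push it in.

Request:
{"name": "play_rows", "arguments": {
  "targets": [0,0,0.5,0,0,0,1,0,0,0,1.3,0,0,0,1.4,0,0,0,1.4,0,0,0,1.4,0]
}}

```text
t: 22.88
tool_pos: [0.5338, -0.0044, 0.0571]
orientation: [1.765, 2.597, 0.002]
force: [-6.0, 5.2, 18.0]
opening: 0.0159
gripper_force: 25.0
```

Request:
{"name": "play_rows", "arguments": {
  "targets": [0,0,-0.1,0,0,0,-0.1,0,0,0,-0.1,0,0,0,-4,0,0,0,-8,0,0,0,-12,0,0,0,-16,0,0,0,-20,0],
  "grip": 4.6
}}

```text
t: 23.55
tool_pos: [0.532, -0.005, 0.2559]
orientation: [-1.766, -2.597, 0.002]
force: [0.6, -1.3, -0.4]
opening: 0.0461
gripper_force: 0.0
```

```bash
python3 - <<'E'
from m import *
for n,(x0,y0,x1,y1),k in(("top",(60,200,160,275),7),("scene",(250,70,330,150),7)):
    c=cam(n); cv2.imwrite(f"pics/sp_{n}.png",cv2.resize(c["image"][y0:y1,x0:x1,::-1],None,fx=k,fy=k,interpolation=cv2.INTER_CUBIC))
a=cv2.imread("pics/sp_top.png");b=cv2.imread("pics/sp_scene.png")
h=max(a.shape[0],b.shape[0]); o=np.zeros((h,a.shape[1]+b.shape[1],3),np.uint8);o[:a.shape[0],:a.shape[1]]=a;o[:b.shape[0],a.shape[1]:]=b
o=cv2.resize(o,None,fx=.63,fy=.63); print(o.shape); cv2.imwrite("pics/sp.png",o)
E
```

```text
(353, 794, 3)
```

View pics/sp.png

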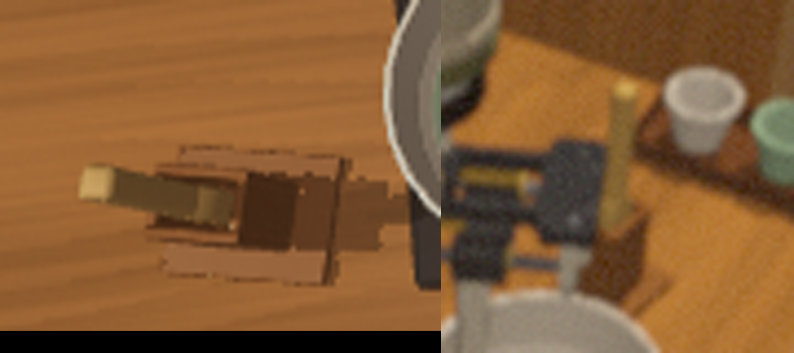

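Spoon crop: the handle's top end is at (97,183) in the top half and (625,90) in the scene half. The holder's foot corners are at about (182,147), (349,157), (331,284) and (165,272). I triangulate these.

```bash
python3 - <<'E'
from m import *
t=cam("top"); s=cam("scene")
ft=lambda u,v:(60+u/4.41,200+v/4.41); fs=lambda u,v:(250+(u-441)/4.41,70+v/4.41)
def tri(a,b):
    o1,d1=ray(t,*a);o2,d2=ray(s,*b);A=np.stack([d1,-d2],1);k=np.linalg.lstsq(A,o2-o1,rcond=None)[0]
    p,q=o1+k[0]*d1,o2+k[1]*d2; return ((p+q)/2).round(4),np.linalg.norm(p-q).round(4)
print("tip",tri(ft(97,183),fs(625,90)))
print("tip on .197",onz(t,*ft(97,183),.197),onz(s,*fs(625,90),.197))
print("neck",tri(ft(212,204),fs(612,222)), [onz(t,*ft(212,204),z).round(4) for z in(.085,.105)])
C=[onz(t,*ft(*p),.008)[:2] for p in((182,147),(349,157),(331,284),(165,272))]; print("foot",np.round(C,4),np.mean(C,0))
C=[onz(t,*ft(*p),.085)[:2] for p in((160,163),(240,178),(240,243),(148,236))]; print("holder top",np.round(C,4),np.mean(C,0))
E
```

```text
tip (array([0.4952, 0.3421, 0.1936]), np.float64(0.0041))
tip on .197 [0.49316391 0.3390638  0.197     ] [0.4980539  0.34009739 0.197     ]
neck (array([0.4956, 0.3375, 0.0752]), np.float64(0.007)) [array([0.4918, 0.3313, 0.085 ]), array([0.4893, 0.3239, 0.105 ])]
foot [[0.5343 0.3751]
 [0.5181 0.2842]
 [0.4504 0.2976]
 [0.4674 0.3865]] [0.49254481 0.33585651]
holder top [[0.5154 0.3565]
 [0.5032 0.3168]
 [0.4708 0.3182]
 [0.4796 0.3636]] [0.49222842 0.33875498]
```

```bash
python3 g.py .495 .339 .25 170
```

```text
t 23.75 pos [ 0.5335 -0.0051  0.2558] yaw 111.6 q6 -27.6 open 0.0463 F [-0.2  0.   0. ] tilt 0.15
[33.42  9.06  0.55] -58.4
```

Request:
{"name": "play_rows", "arguments": {
  "targets": [3.4,1,0,-7,7.5,2,0,-14,11.6,3,0,-21,15.6,4,0,-28,19.6,5,0,-35,23.6,6,0,-42,27.6,7.5,0,-49,31.4,8.8,0,-56]
}}

```text
t: 24.42
tool_pos: [0.4975, 0.3209, 0.2516]
orientation: [-0.33, -3.121, 0.004]
force: [1.1, -0.4, 0.9]
opening: 0.046
gripper_force: 0.0
```

```bash
python3 g.py .495 .339 .25 170
```

```text
t 24.42 pos [0.4975 0.3209 0.2516] yaw 167.9 q6 -50.0 open 0.046 F [ 1.1 -0.4  0.9] tilt 0.24
[0.63 1.72 0.15] -2.1
```

Request:
{"name": "play_rows", "arguments": {
  "targets": [0.4,1.7,0.4,-2.1,0.4,1.7,0.4,-2.1,0.4,1.7,0.4,-2.1,0.4,1.7,0.4,-2.1]
}}

```text
t: 24.75
tool_pos: [0.4983, 0.3358, 0.2485]
orientation: [-0.284, -3.126, 0.004]
force: [0.2, 0.1, 0.3]
opening: 0.046
gripper_force: 0.0
```

```bash
python3 g.py .495 .339 .25 170; python3 - <<'E'
from m import *
c=cam("wrist"); save(c,"w7.png",1.2)
for p in((.495,.34,.197),(.4925,.336,.085)): print(np.array(proj(c,p))*1.2)
np.savez("w7.npz",**{k:np.array(v) for k,v in c.items()})
E
```

```text
t 24.75 pos [0.4983 0.3358 0.2485] yaw 169.6 q6 -50.5 open 0.046 F [0.2 0.1 0.3] tilt 0.21
[ 0.38  0.25 -0.15] -0.4
[319.39748503 250.12360177]
[312.16594923 213.55602263]
```

View pics/w7.png

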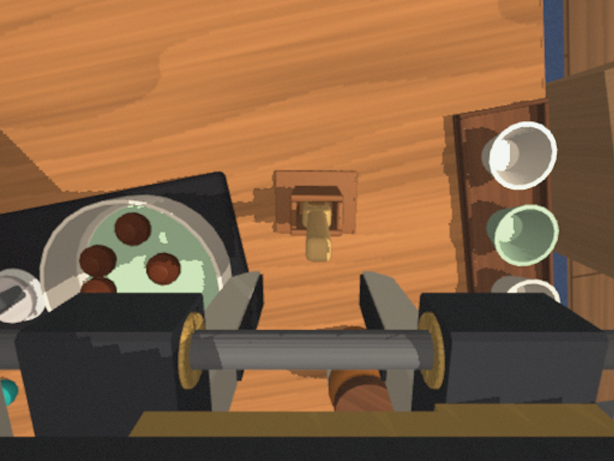

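The handle's top is at (318,250), right where predicted. The holder's mouth is centred at about (316,212), and the gripper is aligned with it. I grasp the spoon.

Request:
{"name": "play_rows", "arguments": {
  "targets": [0.4,0.35,0,0,0.4,0.35,0,0,0.4,0.35,4,0,0.4,0.35,7.5,0,0.4,0.35,9.4,0,0.4,0.35,9.4,0,0.4,0.35,9.4,0]
}}

```text
t: 25.38
tool_pos: [0.4951, 0.3403, 0.156]
orientation: [-0.284, -3.127, 0.002]
force: [0.7, -0.3, -0.8]
opening: 0.0461
gripper_force: 0.0
```

Request:
{"name": "play_rows", "arguments": {
  "targets": [0,0,0,0,0,0,0,0,0,0,0,0,0,0,0,0,0,0,0,0,0,0,0,0],
  "grip": 1,
  "grip_force": 40
}}

```text
t: 25.88
tool_pos: [0.4961, 0.3416, 0.1576]
orientation: [0.282, 3.128, 0.002]
force: [-0.3, 0.3, 3.5]
opening: 0.0158
gripper_force: 40.0
```

```bash
python3 g.py .495 .339 .25 170
```

```text
t 25.88 pos [0.4961 0.3416 0.1576] yaw 169.7 q6 -50.0 open 0.0158 F [-0.3  0.3  3.5] tilt 0.1
[ 0.05 -0.27 -9.24] -0.3
```

Request:
{"name": "play_rows", "arguments": {
  "targets": [0,0,-3,0,0,0,-6,0,0,0,-9,0,0,0,-11,0,0,0,-11,0,0,0,-11,0]
}}

```text
t: 26.38
tool_pos: [0.4964, 0.3416, 0.2682]
orientation: [0.282, 3.126, 0.003]
force: [0.1, -0.3, -1.5]
opening: 0.0156
gripper_force: 40.0
```

```bash
python3 g.py .491 .117 .265 169.7; python3 - <<'E'
from m import *
c=cam("scene"); im=c["image"][60:215,200:360]; cv2.imwrite("pics/lift.png",cv2.resize(im[:,:,::-1],None,fx=3.5,fy=3.5))
E
```

```text
t 26.38 pos [0.4964 0.3416 0.2682] yaw 169.7 q6 -50.0 open 0.0156 F [ 0.1 -0.3 -1.5] tilt 0.18
[ -3.49 -22.2    0.28] -0.0
```

View pics/lift.png

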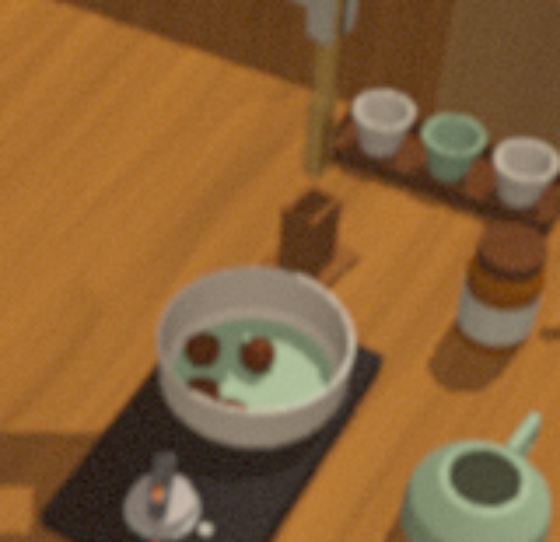

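The spoon hangs upright with its foot at (317,172), clear of the holder. Nuts show in the pot at (203,350), (257,355), (205,388) and (230,403), and I work out where they are.

```bash
python3 - <<'E'
from m import *
s=cam("scene")
for u,v in((203,350),(257,355),(205,385),(230,403)): print("s",onz(s,200+u/3.5,60+v/3.5,.05).round(3))
w=np.load("w7.npz")
for u,v in((133,228),(98,261),(163,268),(98,287)): print("w7",onz(w,u/1.2,v/1.2,.05).round(3))
print("foot",onz(s,200+317/3.5,60+172/3.5,.118))
E
```

```text
s [0.486 0.154 0.05 ]
s [0.531 0.173 0.05 ]
s [0.508 0.119 0.05 ]
s [0.537 0.112 0.05 ]
w7 [0.481 0.154 0.05 ]
w7 [0.508 0.108 0.05 ]
w7 [0.528 0.172 0.05 ]
w7 [0.536 0.099 0.05 ]
foot [0.49737845 0.34727785 0.118     ]
```

```bash
python3 g.py .579 .154 .265 169.7 .579 .154 .193 169.7; python3 - <<'E'
import numpy as np
a=np.radians(169.7);X=np.array([np.cos(a),np.sin(a)]);Y=np.array([np.sin(a),-np.cos(a)])
P=lambda f:4.8*np.array([-np.cos(np.radians(f)),np.sin(np.radians(f))])
for q in(180,270,0,90):
    o=[]
    for i in range(1,9):
        d=P(q+i*11.25)-P(q); o+=[round(float(d@X),1),round(float(d@Y),1),0,0]
    print(q,o)
E
```

```text
t 26.48 pos [0.4951 0.3409 0.265 ] yaw 169.7 q6 -50.0 open 0.0155 F [-0.2  0.2 -0.6] tilt 0.13
[-11.61 -16.88   0.  ] -0.0
[-11.62 -16.87   7.2 ] -0.0
180 [-0.1, -0.9, 0, 0, 0.0, -1.9, 0, 0, 0.3, -2.8, 0, 0, 0.8, -3.6, 0, 0, 1.4, -4.3, 0, 0, 2.1, -4.9, 0, 0, 3.0, -5.3, 0, 0, 3.9, -5.6, 0, 0]
270 [0.9, -0.1, 0, 0, 1.9, 0.0, 0, 0, 2.8, 0.3, 0, 0, 3.6, 0.8, 0, 0, 4.3, 1.4, 0, 0, 4.9, 2.1, 0, 0, 5.3, 3.0, 0, 0, 5.6, 3.9, 0, 0]
0 [0.1, 0.9, 0, 0, -0.0, 1.9, 0, 0, -0.3, 2.8, 0, 0, -0.8, 3.6, 0, 0, -1.4, 4.3, 0, 0, -2.1, 4.9, 0, 0, -3.0, 5.3, 0, 0, -3.9, 5.6, 0, 0]
90 [-0.9, 0.1, 0, 0, -1.9, -0.0, 0, 0, -2.8, -0.3, 0, 0, -3.6, -0.8, 0, 0, -4.3, -1.4, 0, 0, -4.9, -2.1, 0, 0, -5.3, -3.0, 0, 0, -5.6, -3.9, 0, 0]
```

Request:
{"name": "play_rows", "arguments": {
  "targets": [-2.2,-3.4,-0.3,0,-4.4,-6.8,-0.3,0,-6.6,-10,-0.3,0,-9,-13.2,-0.3,0,-11.6,-16.9,-0.3,0,-11.6,-16.9,-0.3,0,-11.6,-16.9,-0.3,0,-11.6,-16.9,-0.3,0]
}}

```text
t: 27.15
tool_pos: [0.5787, 0.154, 0.2677]
orientation: [-0.284, -3.126, 0.0]
force: [0.9, -0.1, -0.8]
opening: 0.016
gripper_force: 40.0
```

```bash
python3 g.py .579 .154 .193 169.7; python3 - <<'E'
from m import *
c=cam("wrist"); save(c,"w8.png",1.2)
E
```

```text
t 27.15 pos [0.5787 0.154  0.2677] yaw 169.6 q6 -69.6 open 0.016 F [ 0.9 -0.1 -0.8] tilt 0.18
[-0.05  0.01  7.47] -0.1
```

View pics/w8.png

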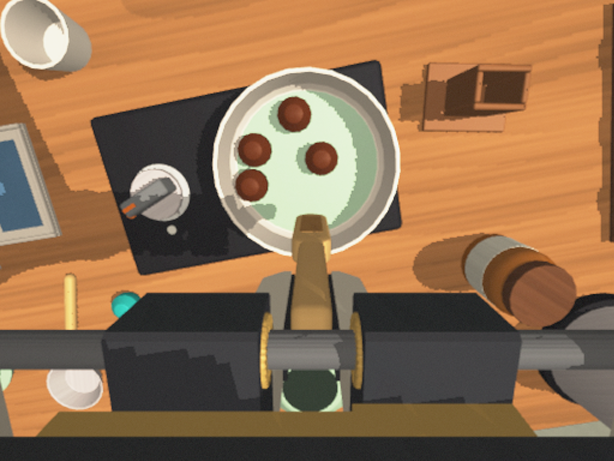

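The foot at (310,225) is over the free far part of the pot, and the four nuts are in its right and near part. The dial points at the orange dot. I lower the spoon and stir.

Request:
{"name": "play_rows", "arguments": {
  "targets": [0,0,2.5,0,0,0,5,0,0,0,6.5,0,0,0,7.3,0,0,0,7.3,0,0,0,7.3,0]
}}

```text
t: 27.7
tool_pos: [0.579, 0.1552, 0.1968]
orientation: [-0.28, -3.129, -0.0]
force: [-0.0, 0.6, -0.0]
opening: 0.0159
gripper_force: 40.0
```

Request:
{"name": "play_rows", "arguments": {
  "targets": [-0.1,-0.9,0,0,0.0,-1.9,0,0,0.3,-2.8,0,0,0.8,-3.6,0,0,1.4,-4.3,0,0,2.1,-4.9,0,0,3.0,-5.3,0,0,3.9,-5.6,0,0]
}}

```text
t: 28.37
tool_pos: [0.5301, 0.1053, 0.1967]
orientation: [0.284, 3.129, -0.0]
force: [0.0, 0.4, -0.2]
opening: 0.0154
gripper_force: 40.0
```

Request:
{"name": "play_rows", "arguments": {
  "targets": [0.9,-0.1,0,0,1.9,0.0,0,0,2.8,0.3,0,0,3.6,0.8,0,0,4.3,1.4,0,0,4.9,2.1,0,0,5.3,3.0,0,0,5.6,3.9,0,0]
}}

```text
t: 29.03
tool_pos: [0.4834, 0.1557, 0.1972]
orientation: [0.282, 3.127, 0.001]
force: [4.2, 0.0, -0.8]
opening: 0.016
gripper_force: 40.0
```

```bash
python3 g.py .483 .154 .193 169.7
```

```text
t 29.03 pos [0.4834 0.1557 0.1972] yaw 169.7 q6 -67.6 open 0.016 F [ 4.2  0.  -0.8] tilt 0.11
[ 0.01 -0.17  0.42] -0.0
```

Request:
{"name": "play_rows", "arguments": {
  "targets": [0.1,0.9,0.3,0,0,1.9,0.3,0,-0.3,2.8,0.3,0,-0.8,3.6,0.3,0,-1.4,4.3,0.3,0,-2.1,4.9,0.3,0,-3.0,5.3,0.3,0,-3.9,5.6,0.3,0]
}}

```text
t: 29.7
tool_pos: [0.5315, 0.2006, 0.1929]
orientation: [-0.284, -3.126, 0.008]
force: [-1.2, -11.2, 3.3]
opening: 0.0168
gripper_force: 40.5
```

Request:
{"name": "play_rows", "arguments": {
  "targets": [-0.9,0.1,0,0,-1.9,0,0,0,-2.8,-0.3,0,0,-3.6,-0.8,0,0,-4.3,-1.4,0,0,-4.9,-2.1,0,0,-5.3,-3.0,0,0,-5.6,-3.9,0,0]
}}

```text
t: 30.37
tool_pos: [0.5796, 0.1531, 0.1935]
orientation: [-0.283, -3.129, -0.0]
force: [-0.2, -1.3, -0.5]
opening: 0.0155
gripper_force: 40.0
```

Request:
{"name": "play_rows", "arguments": {
  "targets": [-0.1,-0.9,0,0,0.0,-1.9,0,0,0.3,-2.8,0,0,0.8,-3.6,0,0,1.4,-4.3,0,0,2.1,-4.9,0,0,3.0,-5.3,0,0,3.9,-5.6,0,0]
}}

```text
t: 31.03
tool_pos: [0.5302, 0.1055, 0.1938]
orientation: [0.283, 3.128, -0.0]
force: [0.6, -0.2, 0.0]
opening: 0.0161
gripper_force: 40.0
```

Request:
{"name": "play_rows", "arguments": {
  "targets": [0.9,-0.1,0,0,1.9,0.0,0,0,2.8,0.3,0,0,3.6,0.8,0,0,4.3,1.4,0,0,4.9,2.1,0,0,5.3,3.0,0,0,5.6,3.9,0,0]
}}

```text
t: 31.7
tool_pos: [0.4827, 0.1557, 0.1937]
orientation: [0.282, 3.129, 0.0]
force: [-0.4, 1.0, -1.0]
opening: 0.0156
gripper_force: 40.0
```

```bash
python3 g.py .483 .154 .193 169.7; python3 - <<'E'
from m import *
c=cam("wrist"); np.save("w9.npy",c["image"])
for ct in seg(c["image"],(0,90,15),(12,255,140),150,(120,40,420,280)):
    x,y,w,hh=cv2.boundingRect(ct); print(x,y,w,hh,onz(c,x+w/2,y+hh/2,.05).round(4))
E
```

```text
t 31.7 pos [0.4827 0.1557 0.1937] yaw 169.7 q6 -67.6 open 0.0156 F [-0.4  1.  -1. ] tilt 0.01
[-0.06 -0.16  0.07] -0.0
311 215 32 29 [0.5412 0.217  0.05  ]
294 175 32 32 [0.4962 0.205  0.05  ]
253 160 32 32 [0.4732 0.1661 0.05  ]
377 130 43 60 [0.4804 0.297  0.05  ]
```

Request:
{"name": "play_rows", "arguments": {
  "targets": [0.1,0.9,0,0,0,1.9,0,0,-0.3,2.8,0,0,-0.8,3.6,0,0,-1.4,4.3,0,0,-2.1,4.9,0,0,-3.0,5.3,0,0,-3.9,5.6,0,0]
}}

```text
t: 32.42
tool_pos: [0.5316, 0.2004, 0.1931]
orientation: [-0.284, -3.127, 0.009]
force: [-4.5, -10.7, 4.0]
opening: 0.0164
gripper_force: 40.4
```

Request:
{"name": "play_rows", "arguments": {
  "targets": [-0.9,0.1,0,0,-1.9,0,0,0,-2.8,-0.3,0,0,-3.6,-0.8,0,0,-4.3,-1.4,0,0,-4.9,-2.1,0,0,-5.3,-3.0,0,0,-5.6,-3.9,0,0]
}}

```text
t: 33.08
tool_pos: [0.5797, 0.1531, 0.1936]
orientation: [-0.283, -3.129, 0.0]
force: [-0.0, 0.1, -0.5]
opening: 0.0157
gripper_force: 40.0
```

```bash
python3 g.py .579 .154 .193 169.7; python3 - <<'E'
from m import *
c=cam("wrist"); np.save("w10.npy",c["image"])
for ct in seg(c["image"],(0,90,15),(12,255,140),150,(120,40,420,280)):
    x,y,w,hh=cv2.boundingRect(ct); print(x,y,w,hh,onz(c,x+w/2,y+hh/2,.05).round(4))
E
```

```text
t 33.08 pos [0.5797 0.1531 0.1936] yaw 169.7 q6 -69.8 open 0.0157 F [-0.   0.1 -0.5] tilt 0.01
[0.08 0.08 0.06] -0.0
245 159 32 33 [0.5682 0.1555 0.05  ]
277 67 55 67 [0.5039 0.2095 0.05  ]
236 55 35 39 [0.4722 0.1657 0.05  ]
372 43 48 53 [0.4918 0.2978 0.05  ]
```

Request:
{"name": "play_rows", "arguments": {
  "targets": [-0.1,-0.9,0,0,0.0,-1.9,0,0,0.3,-2.8,0,0,0.8,-3.6,0,0,1.4,-4.3,0,0,2.1,-4.9,0,0,3.0,-5.3,0,0,3.9,-5.6,0,0]
}}

```text
t: 33.8
tool_pos: [0.5301, 0.1055, 0.1937]
orientation: [0.283, 3.128, -0.0]
force: [0.7, -0.3, 0.5]
opening: 0.0159
gripper_force: 40.0
```

Request:
{"name": "play_rows", "arguments": {
  "targets": [0.9,-0.1,0,0,1.9,0.0,0,0,2.8,0.3,0,0,3.6,0.8,0,0,4.3,1.4,0,0,4.9,2.1,0,0,5.3,3.0,0,0,5.6,3.9,0,0]
}}

```text
t: 34.47
tool_pos: [0.4827, 0.1557, 0.1937]
orientation: [0.282, 3.129, 0.0]
force: [0.8, -0.1, -0.5]
opening: 0.0159
gripper_force: 40.0
```

Request:
{"name": "play_rows", "arguments": {
  "targets": [0.1,0.9,0,0,0,1.9,0,0,-0.3,2.8,0,0,-0.3,2.8,0,0,-0.3,2.8,0,0,-0.3,2.8,0,0]
}}

```text
t: 34.97
tool_pos: [0.491, 0.1813, 0.1933]
orientation: [-0.282, -3.128, 0.001]
force: [0.9, -0.7, -0.9]
opening: 0.016
gripper_force: 40.0
```

```bash
python3 g.py .496 .342 .27 169.7; python3 - <<'E'
from m import *
c=cam("wrist"); s=cam("scene"); save(c,"w11.png",1)
a=c["image"]; b=cv2.resize(s["image"][60:215,210:340],(322,384)); cv2.imwrite("pics/st.png",np.hstack([a[:,:470],b])[:,:,::-1])
E
```

```text
t 34.97 pos [0.491  0.1813 0.1933] yaw 169.7 q6 -65.0 open 0.016 F [ 0.9 -0.7 -0.9] tilt 0.04
[ 2.39 15.89 -7.67] -0.0
```

View pics/st.png

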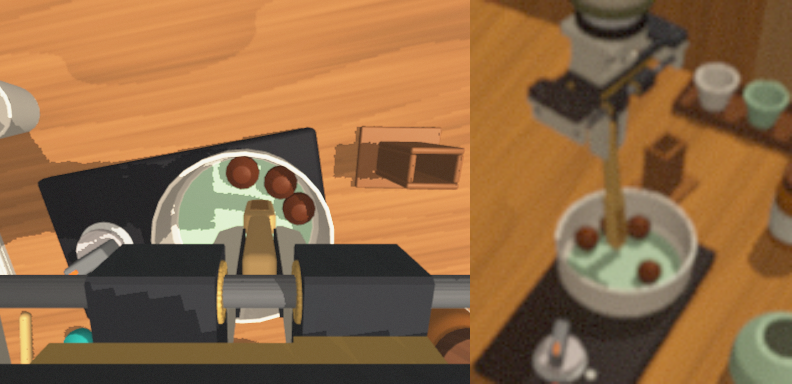

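The left picture shows the foot at (258,208) with nuts at (242,172), (280,182) and (298,208). The foot seems to have swung towards +x compared with before, so I check that numerically.

```bash
python3 - <<'E'
from m import *
c=cam("wrist"); f=384/2/np.tan(np.radians(c["vfov"])/2)
Mi=np.linalg.inv(np.array(c["T_tool_cam"]))
def pt(p): q=Mi[:3,:3]@np.array(p)+Mi[:3,3]; return (round(c["cx"]+f*q[0]/-q[2],1),round(c["cy"]-f*q[1]/-q[2],1))
for ang in(-10,-5,0,5,10,15):   # tilt about tool y through grasp point (0,0,-.019); near edge of the foot (+x 8mm), and foot centre
    a=np.radians(ang); g=np.array([0,0,-.019])
    r=lambda x,z:g+np.array([x*np.cos(a)+z*np.sin(a),0,-x*np.sin(a)+z*np.cos(a)])
    print(ang,"foot c",pt(r(0,.165)),"front edge foot",pt(r(.008,.165)),"front edge bowl top",pt(r(.008,.069)),"handle top",pt(r(.008,-.02)))
print(c["cx"],c["cy"])
E
```

```text
-10 foot c (np.float64(260.6), np.float64(213.4)) front edge foot (np.float64(260.6), np.float64(205.9)) front edge bowl top (np.float64(261.2), np.float64(219.3)) handle top (np.float64(262.5), np.float64(248.3))
-5 foot c (np.float64(260.6), np.float64(199.8)) front edge foot (np.float64(260.6), np.float64(192.3)) front edge bowl top (np.float64(261.2), np.float64(211.4)) handle top (np.float64(262.5), np.float64(252.5))
0 foot c (np.float64(260.6), np.float64(186.2)) front edge foot (np.float64(260.6), np.float64(178.6)) front edge bowl top (np.float64(261.2), np.float64(203.6)) handle top (np.float64(262.6), np.float64(256.8))
5 foot c (np.float64(260.6), np.float64(172.6)) front edge foot (np.float64(260.7), np.float64(164.9)) front edge bowl top (np.float64(261.3), np.float64(196.0)) handle top (np.float64(262.6), np.float64(261.0))
10 foot c (np.float64(260.7), np.float64(158.9)) front edge foot (np.float64(260.7), np.float64(151.1)) front edge bowl top (np.float64(261.3), np.float64(188.4)) handle top (np.float64(262.6), np.float64(265.2))
15 foot c (np.float64(260.7), np.float64(145.0)) front edge foot (np.float64(260.7), np.float64(137.1)) front edge bowl top (np.float64(261.3), np.float64(181.1)) handle top (np.float64(262.5), np.float64(269.3))
259.0817641403483 197.16067069607254
```

```bash
python3 - <<'E'
from m import *
c=cam("wrist"); np.save("w12.npy",c["image"])
for n in("w9","w10","w12"):
    im=np.load(n+".npy"); h=cv2.cvtColor(im,cv2.COLOR_RGB2HSV); print(n,[tuple(h[v,260]) [0:3] and "%d:%d,%d,%d"%(v,*h[v,260]) for v in range(150,236,4)])
    m=cv2.inRange(h,np.array((12,80,40)),np.array((28,255,255))); m[:, :240]=0;m[:,282:]=0; print([v for v in range(140,240,3) if m[v,250:270].sum()/255>10])
E
```

```text
w9 ['150:6,20,64', '154:17,45,153', '158:30,3,247', '162:9,180,78', '166:9,179,100', '170:9,172,98', '174:8,175,102', '178:8,173,112', '182:8,168,94', '186:9,165,88', '190:40,57,183', '194:46,28,242', '198:48,49,220', '202:15,145,104', '206:16,144,103', '210:17,138,139', '214:18,133,136', '218:17,128,131', '222:17,130,131', '226:17,130,133', '230:18,133,132', '234:18,132,133']
[140, 143, 200, 203, 206, 209, 212, 215, 218, 221, 224, 227, 230, 233, 236, 239]
w10 ['150:45,34,238', '154:44,37,237', '158:46,50,215', '162:9,178,103', '166:8,170,105', '170:8,161,135', '174:9,165,130', '178:9,169,125', '182:9,179,121', '186:10,177,108', '190:9,177,92', '194:45,37,236', '198:45,55,159', '202:15,146,96', '206:15,143,96', '210:17,138,129', '214:17,136,126', '218:17,129,121', '222:18,132,122', '226:17,129,123', '230:17,133,123', '234:18,134,122']
[200, 203, 206, 209, 212, 215, 218, 221, 224, 227, 230, 233, 236, 239]
w12 ['150:14,34,98', '154:27,10,246', '158:19,47,195', '162:49,50,175', '166:46,44,226', '170:50,51,175', '174:49,51,175', '178:49,52,173', '182:49,50,173', '186:47,53,172', '190:49,53,172', '194:46,31,240', '198:46,53,199', '202:15,149,101', '206:16,148,100', '210:17,134,133', '214:17,136,133', '218:18,129,128', '222:17,131,128', '226:18,130,131', '230:17,135,128', '234:17,131,130']
[200, 203, 206, 209, 212, 215, 218, 221, 224, 227, 230, 233, 236, 239]
```

Request:
{"name": "play_rows", "arguments": {
  "targets": [0,0,-1.5,0,0,0,-3,0,0,0,-3,0,0,0,-3,0]
}}

```text
t: 35.5
tool_pos: [0.4916, 0.1814, 0.2244]
orientation: [0.283, 3.127, 0.001]
force: [-0.0, -0.3, -0.6]
opening: 0.0155
gripper_force: 40.0
```

```bash
python3 g.py .560 .155 .223 169.7 .604 .155 .223 169.7; python3 - <<'E'
from m import *
s=cam("scene")
h=cv2.cvtColor(s["image"],cv2.COLOR_RGB2HSV)
for ct in seg(s["image"],(0,90,20),(12,255,140),20,(235,125,310,190)):
    x,y,w,hh=cv2.boundingRect(ct); u,v=x+w/2-.5,y+hh/2-.5; print(u,v,w,hh,onz(s,u,v,.05).round(3))
E
```

```text
t 35.5 pos [0.4916 0.1814 0.2244] yaw 169.7 q6 -65.0 open 0.0155 F [-0.  -0.3 -0.6] tilt 0.13
[-7.2  -1.37  0.16] -0.0
[-11.53  -0.58   0.17] -0.0
239.5 182.5 10 14 [0.483 0.047 0.05 ]
281.5 169.5 8 8 [0.568 0.156 0.05 ]
256.5 155.0 10 9 [0.471 0.17  0.05 ]
278.0 151.0 9 9 [0.522 0.22  0.05 ]
```

Request:
{"name": "play_rows", "arguments": {
  "targets": [-3,-0.6,0,0,-6,-1.2,0,0,-7.8,-1.2,0,0,-8.8,-1.1,0,0,-9.8,-0.9,0,0,-10.8,-0.7,0,0,-11.5,-0.6,0,0,-11.5,-0.6,0,0],
  "grip_force": 15
}}

```text
t: 36.22
tool_pos: [0.6031, 0.1545, 0.2219]
orientation: [-0.283, -3.127, 0.001]
force: [0.5, -0.5, 0.4]
opening: 0.0156
gripper_force: 15.0
```

Request:
{"name": "play_rows", "arguments": {
  "targets": [0,0,0,0,0,0,0,0,0,0,0,0]
}}

```text
t: 36.47
tool_pos: [0.6027, 0.1551, 0.2237]
orientation: [0.282, 3.129, 0.0]
force: [0.4, 0.1, 0.8]
opening: 0.016
gripper_force: 15.0
```

```bash
python3 g.py .560 .155 .223 169.7; cat > tilt.py <<'E'
from m import *
c=cam("wrist"); h=cv2.cvtColor(c["image"],cv2.COLOR_RGB2HSV)
m=cv2.inRange(h,np.array((13,100,40)),np.array((28,255,255)))
r=[v for v in range(120,245) if m[v,254:268].mean()>170]
# contiguous run upwards from row 235
v=235
while v-1 in r: v-=1
print("foot edge row",v,"tilt deg ~",round((178.5-v)/2.73,1))
row=m[v+6:v+12].max(0); xs=np.where(row[200:320])[0]+200; print("cols",xs.min(),xs.max())
E
python3 tilt.py
```

```text
t 36.47 pos [0.6027 0.1551 0.2237] yaw 169.7 q6 -70.0 open 0.016 F [0.4 0.1 0.8] tilt 0.02
[ 4.2  -0.77  0.07] -0.0
foot edge row 180 tilt deg ~ -0.5
cols 245 319
```

Straightened again. I grip at 60 N, go down at the free right side and stir on from there, checking the spoon's tilt.

Request:
{"name": "play_rows", "arguments": {
  "targets": [2.1,-2,0,0,4.2,-4,0,0,6.2,-6,0,0,6.2,-6,0,0,6.2,-6,1,0,6.2,-6,2,0,6.2,-6,3,0,6.2,-6,3,0],
  "grip_force": 60
}}

```text
t: 37.18
tool_pos: [0.5301, 0.1073, 0.1901]
orientation: [-0.282, -3.125, 0.001]
force: [-0.1, 0.2, -1.7]
opening: 0.0157
gripper_force: 60.0
```

Request:
{"name": "play_rows", "arguments": {
  "targets": [0.9,-0.1,0,0,1.9,0.0,0,0,2.8,0.3,0,0,3.6,0.8,0,0,4.3,1.4,0,0,4.9,2.1,0,0,5.3,3.0,0,0,5.6,3.9,0,0]
}}

```text
t: 37.85
tool_pos: [0.4829, 0.1565, 0.194]
orientation: [0.282, 3.128, 0.0]
force: [0.3, 0.5, 0.6]
opening: 0.0161
gripper_force: 60.0
```

```bash
cat > n.py <<'E'
from m import *
for n,roi in(("scene",(235,125,310,190)),("wrist",(120,20,420,250))):
  s=cam(n)
  for ct in seg(s["image"],(0,90,20),(12,255,140),20,roi):
    x,y,w,hh=cv2.boundingRect(ct); u,v=x+w/2-.5,y+hh/2-.5; p=onz(s,u,v,.05)
    if np.hypot(p[0]-.532,p[1]-.157)<.085: print(n,w,hh,p[:2].round(3))
E
python3 g.py .483 .155 .1937 169.7; python3 tilt.py; python3 n.py
```

```text
t 37.85 pos [0.4829 0.1565 0.194 ] yaw 169.7 q6 -67.5 open 0.0161 F [0.3 0.5 0.6] tilt 0.05
[-0.03 -0.15  0.03] -0.0
foot edge row 180 tilt deg ~ -0.5
cols 246 279
scene 8 8 [0.568 0.156]
scene 26 12 [0.516 0.214]
wrist 66 79 [0.51  0.204]
```

Request:
{"name": "play_rows", "arguments": {
  "targets": [0.1,0.9,0,0,0,1.9,0,0,-0.3,2.8,0,0,-0.8,3.6,0,0,-1.4,4.3,0,0,-2.1,4.9,0,0,-3.0,5.3,0,0,-3.9,5.6,0,0]
}}

```text
t: 38.67
tool_pos: [0.5321, 0.1999, 0.1931]
orientation: [-0.284, -3.127, 0.014]
force: [-3.0, -16.9, 5.3]
opening: 0.0167
gripper_force: 61.0
```

```bash
python3 g.py .531 .203 .1937 169.7; python3 tilt.py; python3 n.py
```

```text
t 38.67 pos [0.5321 0.1999 0.1931] yaw 169.6 q6 -63.9 open 0.0167 F [ -3.  -16.9   5.3] tilt 0.5
[ 0.16  0.29 -0.06] -0.1
foot edge row 181 tilt deg ~ -0.9
cols 238 319
scene 18 25 [0.568 0.197]
wrist 31 25 [0.565 0.155]
wrist 32 64 [0.548 0.216]
```

Request:
{"name": "play_rows", "arguments": {
  "targets": [-0.9,0.1,0,0,-1.9,0,0,0,-2.8,-0.3,0,0,-3.6,-0.8,0,0,-4.3,-1.4,0,0,-4.9,-2.1,0,0,-5.3,-3.0,0,0,-5.6,-3.9,0,0]
}}

```text
t: 39.48
tool_pos: [0.5781, 0.1549, 0.1922]
orientation: [-0.281, -3.124, 0.0]
force: [-6.6, 0.5, -0.1]
opening: 0.0153
gripper_force: 60.0
```

```bash
python3 g.py .579 .155 .1937 169.7; python3 tilt.py; python3 n.py
```

```text
t 39.48 pos [0.5781 0.1549 0.1922] yaw 169.7 q6 -69.7 open 0.0153 F [-6.6  0.5 -0.1] tilt 0.29
[-0.09  0.03 -0.15] 0.0
foot edge row 172 tilt deg ~ 2.4
cols 225 272
scene 9 6 [0.551 0.132]
wrist 11 28 [0.598 0.167]
wrist 33 65 [0.566 0.122]
wrist 34 34 [0.546 0.217]
```

Request:
{"name": "play_rows", "arguments": {
  "targets": [-0.1,-0.9,0,0,0.0,-1.9,0,0,0.3,-2.8,0,0,0.8,-3.6,0,0,1.4,-4.3,0,0,2.1,-4.9,0,0,3.0,-5.3,0,0,3.9,-5.6,0,0]
}}

```text
t: 40.3
tool_pos: [0.5325, 0.1084, 0.1958]
orientation: [0.282, 3.123, 0.007]
force: [-0.2, -0.1, 0.7]
opening: 0.0156
gripper_force: 60.0
```

```bash
python3 g.py .531 .107 .1937 169.7; python3 tilt.py; python3 n.py
```

```text
t 40.3 pos [0.5325 0.1084 0.1958] yaw 169.7 q6 -73.7 open 0.0156 F [-0.2 -0.1  0.7] tilt 0.41
[ 0.12 -0.17  0.2 ] -0.0
foot edge row 181 tilt deg ~ -0.9
cols 246 272
scene 6 11 [0.496 0.126]
scene 9 9 [0.548 0.219]
wrist 30 24 [0.589 0.15 ]
wrist 35 33 [0.546 0.217]
wrist 33 33 [0.503 0.103]
wrist 33 34 [0.497 0.136]
```

Request:
{"name": "play_rows", "arguments": {
  "targets": [0.9,-0.1,0,0,1.9,0.0,0,0,2.8,0.3,0,0,3.6,0.8,0,0,4.3,1.4,0,0,4.9,2.1,0,0,5.3,3.0,0,0,5.6,3.9,0,0]
}}

```text
t: 41.12
tool_pos: [0.4844, 0.1565, 0.1947]
orientation: [0.282, 3.124, 0.001]
force: [4.8, -0.8, -0.8]
opening: 0.0158
gripper_force: 60.0
```

```bash
python3 g.py .483 .155 .1937 169.7; python3 tilt.py; python3 n.py
```

```text
t 41.12 pos [0.4844 0.1565 0.1947] yaw 169.7 q6 -67.5 open 0.0158 F [ 4.8 -0.8 -0.8] tilt 0.28
[ 0.12 -0.17  0.1 ] -0.0
foot edge row 190 tilt deg ~ -4.2
cols 245 302
scene 7 9 [0.466 0.157]
scene 7 9 [0.505 0.19 ]
scene 9 9 [0.548 0.219]
wrist 32 27 [0.544 0.217]
wrist 32 32 [0.504 0.186]
wrist 32 32 [0.472 0.155]
```

The near, left, far, right and near passes all went round with nuts moving. I raise the spoon, straighten it against the far wall as before, and take it back.

Request:
{"name": "play_rows", "arguments": {
  "targets": [0,0,-1.5,0,0,0,-3,0,0,0,-3,0,-3,0.5,-3,0,-6,1,-3,0,-8.5,1.5,-3,0,-9.5,1.6,-3,0,-10.5,1.8,-3,0],
  "grip_force": 15
}}

```text
t: 41.93
tool_pos: [0.5902, 0.1547, 0.2221]
orientation: [-0.283, -3.127, 0.001]
force: [-0.6, -0.3, -0.4]
opening: 0.0154
gripper_force: 15.0
```

Request:
{"name": "play_rows", "arguments": {
  "targets": [-0.6,0.1,0,0,-1.2,0.2,0,0,-1.2,0.2,0,0,-1.2,0.2,0,0]
}}

```text
t: 42.27
tool_pos: [0.6016, 0.1544, 0.2233]
orientation: [-0.282, -3.129, 0.0]
force: [-1.0, -1.1, -0.4]
opening: 0.0158
gripper_force: 15.0
```

```bash
python3 g.py .56 .155 .268 169.7; python3 tilt.py; python3 n.py
```

```text
t 42.27 pos [0.6016 0.1544 0.2233] yaw 169.7 q6 -70.0 open 0.0158 F [-1.  -1.1 -0.4] tilt 0.02
[ 4.11 -0.68 -4.47] -0.0
foot edge row 180 tilt deg ~ -0.5
cols 246 319
scene 9 9 [0.471 0.16 ]
scene 8 9 [0.504 0.189]
scene 8 9 [0.546 0.219]
wrist 29 27 [0.591 0.149]
wrist 31 32 [0.546 0.217]
wrist 31 34 [0.503 0.185]
wrist 32 36 [0.471 0.157]
```

Request:
{"name": "play_rows", "arguments": {
  "targets": [2,-0.3,0,0,4,-0.7,0,0,4,-0.7,-2,0,4,-0.7,-4.5,0,4,-0.7,-4.5,0],
  "grip_force": 35
}}

```text
t: 42.83
tool_pos: [0.5626, 0.1549, 0.2744]
orientation: [0.281, 3.121, 0.003]
force: [0.9, 0.3, 1.4]
opening: 0.0157
gripper_force: 35.0
```

```bash
python3 g.py .496 .340 .268 169.7; python3 - <<'E'
from m import *
c=cam("wrist"); T0=np.array(c["T_tool_cam"])
def at(p,yaw):
    a=np.radians(yaw);T=np.eye(4);T[:3,:3]=np.array([[np.cos(a),np.sin(a),0],[np.sin(a),-np.cos(a),0],[0,0,-1]]);T[:3,3]=p
    return dict(c,cam_to_world=T@T0)
for n,p,pts,k in(("w7",(.4983,.3358,.2485),[(291,188),(343,188),(341,235),(290,235)],1.2),("w8",(.5787,.154,.2677),[(480,65),(530,65),(526,110),(474,110)],1.2),("st",(.491,.1813,.1933),[(411,147),(462,147),(462,187),(411,187)],1)):
    cc=at(p,169.65); P=np.array([onz(cc,u/k,v/k,.085)[:2] for u,v in pts]); print(n,P.round(4).tolist(),P.mean(0).round(4))
E
```

```text
t 42.83 pos [0.5626 0.1549 0.2744] yaw 169.7 q6 -69.3 open 0.0157 F [0.9 0.3 1.4] tilt 0.45
[ 9.86 17.02  0.61] -0.0
w7 [[0.4669, 0.3219], [0.4751, 0.3674], [0.5173, 0.3588], [0.509, 0.3128]] [0.4921 0.3402]
w8 [[0.474, 0.3209], [0.4818, 0.3636], [0.5186, 0.3588], [0.5103, 0.3131]] [0.4962 0.3391]
st [[0.4718, 0.3193], [0.4799, 0.3635], [0.5164, 0.3628], [0.5081, 0.3171]] [0.4941 0.3407]
```

Request:
{"name": "play_rows", "arguments": {
  "targets": [2,3.4,0,0,4,6.8,0,0,6,10.2,0,0,8,13.6,0,0,9.9,17,0,0,9.9,17,0,0,9.9,17,0,0,9.9,17,0,0]
}}

```text
t: 43.55
tool_pos: [0.4941, 0.3392, 0.268]
orientation: [-0.281, -3.129, 0.001]
force: [0.3, -0.5, -0.2]
opening: 0.0156
gripper_force: 35.0
```

```bash
python3 g.py .493 .340 .268 169.7; python3 tilt.py; python3 - <<'E'
from m import *
# spoon axis in the scene camera: predicted foot/top pixels vs image
s=cam("scene"); h=cv2.cvtColor(s["image"],cv2.COLOR_RGB2HSV)
p=read_state()["tool_pos"]
for dz in(-.035,-.08,-.11,-.14,-.1496):
    u,v=proj(s,(p[0],p[1],p[2]+dz)); r=int(round(v)); m=cv2.inRange(h[r:r+1],np.array((17,70,60)),np.array((30,255,255)))[0]; x=np.where(m[int(u)-14:int(u)+15])[0]+int(u)-14
    print(dz,round(u,1),r,x)
E
```

```text
t 43.55 pos [0.4941 0.3392 0.268 ] yaw 169.7 q6 -50.1 open 0.0156 F [ 0.3 -0.5 -0.2] tilt 0.04
[0.12 0.05 0.  ] 0.0
foot edge row 180 tilt deg ~ -0.5
cols 200 319
-0.035 291.4 80 [290 291 292 294 295 296]
-0.08 290.3 93 [288 289 290 291 292 293]
-0.11 289.5 100 [288 289 290]
-0.14 288.8 108 [286 287 288 289 290 291]
-0.1496 288.6 110 [289 291 292]
```

Request:
{"name": "play_rows", "arguments": {
  "targets": [0.1,0.1,1.5,0,0.1,0.1,3,0,0.1,0.1,4,0,0.1,0.1,4.8,0,0.1,0.1,5,0,0.1,0.1,5,0,0.1,0.1,5,0]
}}

```text
t: 44.23
tool_pos: [0.4939, 0.3404, 0.2192]
orientation: [0.283, 3.128, 0.001]
force: [-1.5, -1.2, -0.4]
opening: 0.0156
gripper_force: 35.0
```

Request:
{"name": "play_rows", "arguments": {
  "targets": [0,0,1.5,0,0,0,3,0,0,0,4.5,0,0,0,5.5,0,0,0,5.9,0,0,0,5.9,0,0,0,5.9,0]
}}

```text
t: 44.82
tool_pos: [0.4939, 0.3408, 0.1605]
orientation: [0.283, 3.128, 0.001]
force: [0.1, -0.3, -1.2]
opening: 0.0156
gripper_force: 35.0
```

```bash
python3 g.py .493 .340 .268 169.7; python3 tilt.py
```

```text
t 44.82 pos [0.4939 0.3408 0.1605] yaw 169.7 q6 -50.0 open 0.0156 F [ 0.1 -0.3 -1.2] tilt 0.06
[  0.06  -0.09 -10.75] -0.0
foot edge row 190 tilt deg ~ -4.2
cols 200 319
```

Foot about 3 mm above the slot floor with no side force. I release and retreat upwards.

Request:
{"name": "play_rows", "arguments": {
  "targets": [0,0,0.2,0,0,0,0.2,0,0,0,0.2,0]
}}

```text
t: 45.12
tool_pos: [0.4938, 0.3408, 0.1582]
orientation: [0.283, 3.128, 0.001]
force: [-0.7, 1.3, 0.3]
opening: 0.0161
gripper_force: 35.0
```

Request:
{"name": "play_rows", "arguments": {
  "targets": [0,0,0,0,0,0,0,0,0,0,0,0,0,0,0,0,0,0,-4,0,0,0,-8,0,0,0,-12,0,0,0,-14,0],
  "grip": 4.6
}}

```text
t: 45.78
tool_pos: [0.4946, 0.3413, 0.3038]
orientation: [0.282, 3.123, 0.006]
force: [0.8, -0.8, 1.7]
opening: 0.0459
gripper_force: 0.0
```

Request:
{"name": "play_rows", "arguments": {
  "targets": [4,-4,0,0,8,-8,0,0,8,-8,0,0,8,-8,0,0,8,-8,0,0,8,-8,0,0,8,-8,0,0,8,-8,0,0]
}}

```text
t: 46.45
tool_pos: [0.4011, 0.2766, 0.2975]
orientation: [-0.283, -3.129, 0.0]
force: [0.1, -0.5, -0.2]
opening: 0.046
gripper_force: 0.0
```

```bash
python3 g.py .493 .340 .268 169.7; python3 n.py; python3 - <<'E'
from m import *
t=cam("top"); s=cam("scene")
for n,c in(("top",t),("scene",s)):
    h=cv2.cvtColor(c["image"],cv2.COLOR_RGB2HSV); u,v=proj(c,(.495,.341,.197)); print(n,"expected tip",round(u,1),round(v,1))
    m=cv2.inRange(h,np.array((17,70,80)),np.array((30,255,255))); x0,y0=int(u)-25,int(v)-25; sub=m[y0:y0+70,x0:x0+70]
    cs,_=cv2.findContours(sub,cv2.RETR_EXTERNAL,cv2.CHAIN_APPROX_NONE)
    for q in cs:
        if cv2.contourArea(q)>25: x,y,w,hh=cv2.boundingRect(q); print(x+x0,y+y0,w,hh)
E
```

```text
t 46.45 pos [0.4011 0.2766 0.2975] yaw 169.7 q6 -51.1 open 0.046 F [ 0.1 -0.5 -0.2] tilt 0.01
[-7.9   7.88  2.95] -0.0
scene 9 9 [0.471 0.16 ]
scene 8 9 [0.504 0.189]
scene 9 9 [0.548 0.219]
wrist 18 14 [0.476 0.153]
top expected tip 81.0 240.7
78 237 21 11
scene expected tip 291.0 89.9
285 87 11 35
```

```bash
python3 -c "
from plant import workorder; print(workorder.close_job())"
```

```text
the job is handed in; nothing more can be done
None
```

The job is handed in, with no verdict shown: all four chestnuts are in the pot, the dial is pushed in at the orange dot, and the spoon stands back in its holder; I stirred nearly four turns instead of two to three, because the spoon slipped in the grip and I repeated the pass.

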